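Pack and bolt the instrument cassette

TASK

Pack the used instruments lying on the white cutting board into the steel instrument cassette for sterilising: draw back the brass bolt and lift the lid wide open, then lay every instrument flat across both blue rails, each in a lane of its own and square to the rails. Close the lid fully and slide the bolt fully home into its keeper. Leave the ink bottles, the bowl and the steel ruler as they are.

Things in the scene. Friction and masses are not known exactly. Their poses are not given: they have to be found in the camera images.
- cassette: Instrument cassette: open steel tray, fixed, 180 (x) by 240 mm (y), walls 3 mm, rim 45 mm high, floor 6 mm. Origin: centre of the underside; x runs from the front (bolt side) to the hinge. Two blue rails 10 mm wide run along y at x = -30 and +30 mm, tops at z = 20 mm; each has 45 degree ridges 10 mm high, 20 mm wide at y = -100, -60, -20, 20, 60, 100 mm, which part five lanes. Nothing stands between the rails.
- lane1 (a point): Lane 1 of 5 of the cassette (y = -80 mm from its middle): the point half-way between the two rails, at the height of the rail tops. An instrument laid here points along the cassette's x, bridges both rails, and its middle is above this point (up to 15 mm off along its length does no harm).
- lane2 (a point): Lane 2 of 5 of the cassette (y = -40 mm from its middle): the point half-way between the two rails, at the height of the rail tops. An instrument laid here points along the cassette's x, bridges both rails, and its middle is above this point (up to 15 mm off along its length does no harm).
- lane3 (a point): Lane 3 of 5 of the cassette (y = 0 mm from its middle): the point half-way between the two rails, at the height of the rail tops. An instrument laid here points along the cassette's x, bridges both rails, and its middle is above this point (up to 15 mm off along its length does no harm).
- lane4 (a point): Lane 4 of 5 of the cassette (y = 40 mm from its middle): the point half-way between the two rails, at the height of the rail tops. An instrument laid here points along the cassette's x, bridges both rails, and its middle is above this point (up to 15 mm off along its length does no harm).
- lane5 (a point): Lane 5 of 5 of the cassette (y = 80 mm from its middle): the point half-way between the two rails, at the height of the rail tops. An instrument laid here points along the cassette's x, bridges both rails, and its middle is above this point (up to 15 mm off along its length does no harm).
- lid (a joint): Angle of the cassette's flat lid (180 x 240 x 3 mm, 0.3 kg), rad: 0 shut, grows as the front edge swings up and back, stop at 1.92. The hinge axis runs along the cassette's y through x = +90, z = 45 mm of its frame. The hinge is stiff (up to 5 N at the knob), so the lid stays at any angle. Wide open means more than 1.35.
- lid_knob (a point): Centre of the black ball knob (18 mm diameter) that lifts the lid: 150 mm from the hinge line, 30 mm above the lid's top face (33 mm above the hinge plane), at cassette y = +55 mm. Its stem is 8 mm thick. Pinched along the hinge direction, it can turn between the fingers while the lid swings.
- bolt (a joint): How far the brass bolt on the lid is drawn back, m: 0 fully home in the keeper, 0.032 fully drawn (stop). It slides along the cassette's x: +x draws it, -x shoots it home, against 1.5 N of friction; it stays where left. Beyond 0.018 it clears the keeper and the lid can be lifted; with the bolt shot out the lid neither opens nor shuts.
- bolt_knob (a point): Centre of the brass ball (15 mm diameter) on the bolt's upright pin (9 mm thick): 24 mm above the bolt's axis, 33 mm above the lid's top face, at cassette y = -55 mm. Pinch it from either side or push the pin along the track.
- keeper (a point): Centre of the dark steel keeper (a strap standing 16 mm ahead of the cassette's front wall, 12 mm opening) that the bolt's 8 mm rod enters; its top is 11 mm above this point.
- board: White plastic cutting board, 270 (x) by 340 (y) by 12 mm high, fixed, with a sheet of paper on it. Origin: centre of the underside. The instruments lie on it at the start.
- scalpel_mid (a point): Steel scalpel handle without blade, 140 mm long, 10 mm wide, 9 mm high, dark grip ribs. It lies flat; this point is at mid-length and half-way up (4.5 mm above its underside); x runs along its length. Grip it across its width here. It may be absent (None): then there is nothing to do for it.
- forceps_mid (a point): Steel forceps locked shut (rigid), 140 mm long, 12 mm wide at the back (9 mm at this point), 10 mm high, yellow band. It lies flat; this point is at mid-length and half-way up (5 mm above its underside); x runs along its length. Grip it across its width here. It may be absent (None): then there is nothing to do for it.
- seeker_mid (a point): Double-ended seeker, 145 mm long, blue grip 100 mm long and 11 x 11 mm, thin steel tips. It lies flat; this point is at mid-length and half-way up (5.5 mm above its underside); x runs along its length. Grip it across its width here. It may be absent (None): then there is nothing to do for it.
- spatula_mid (a point): Double-ended spatula, 145 mm long, green grip 100 mm long and 11 x 11 mm, flat steel tips. It lies flat; this point is at mid-length and half-way up (5.5 mm above its underside); x runs along its length. Grip it across its width here. It may be absent (None): then there is nothing to do for it.
- curette_mid (a point): Double-ended curette, 140 mm long, orange grip 100 mm long and 11 x 11 mm, small steel cups. It lies flat; this point is at mid-length and half-way up (5.5 mm above its underside); x runs along its length. Grip it across its width here. It may be absent (None): then there is nothing to do for it.
- ink_yellow: Yellow ink bottle, 36 mm diameter, 88 mm tall, upright; origin under its centre. Not to be disturbed.
- ink_blue: Dark blue ink bottle, 36 mm diameter, 88 mm tall, upright; origin under its centre. Not to be disturbed.
- bowl: Grey bowl, 100 mm diameter, 55 mm high; origin under its centre. Not to be disturbed.
- ruler: Steel ruler lying on the bench, 200 x 24 x 3 mm, x along its length; origin under its centre. Not to be disturbed.
There are look-alikes about, which are no part of the job. Of the things shaped like the part that bears curette_mid, the orange one is meant. Of the things shaped like the part that bears spatula_mid, the green one is meant.

How it is judged:
By the outcome, as a careful person would: the job done as asked, in the order asked, and still so for the second after the job is handed in, with the robot touching nothing.
Of scalpel, forceps, seeker, spatula, curette only 3 to 5 are there at a start; the rules pass over those that are not, and their reading is None.
At some moment in a run one of scalpel, forceps, seeker, spatula, curette may be knocked a few centimetres aside while the robot is not near it.
Once in a run the grip may slacken for a moment while it holds something.
It also fails if it takes over 210 s, if anything falls off the work surface, if the arm or the gripper's body presses on something with over 40 N, if the wrist force passes 120 N, or if a joint passes its speed limit or range.

ROBOT

A 6-joint arm with a two-finger parallel gripper is mounted at the origin on the work surface. World frame = base frame: x ahead of the robot, y to its left, z up, the work surface at z = 0. Lengths are in mm, angles in degrees, forces in N, time in s.
With the tool pointing down it reaches from about 350 to 850 mm from the base axis. Payload 8.1 kg.
Tool frame: the origin (TCP) lies midway between the tips of the shut fingers; the grasp point (between the pads) lies grip_depth behind it (grip_depth is the distance from the TCP to the grasp point, in mm); z points along the fingers, y is the line along which they close (so a half turn about z gives the same grasp; the last joint's range is limited). The gripper opens to 85 mm and grips with 20 to 120 N. Pads are 22 mm wide; open, the fingers measure 114 mm over their backs; the gripper's body (76 mm by 85 mm) begins 54 mm behind the grasp point. The pads swing forward as they close: fully open they stand 13 mm farther back than shut.
Start: joints at [67.3, 7.471, 85.268, -0, 87.261, -4.893], TCP at [183.471, 571.265, 231.292] pointing down, gripper open.
Joint ranges: [-169.43, 169.43], [-51.17, 129.36], [1.28, 143.12], [-76.62, 256.62], [0, 156.53], [-152.29, 152.29]. Speed limits (degrees/s): [136.94, 136.94, 159.86, 180, 180, 180].

INTERFACE

Orientations are given as [roll, pitch, yaw] about the fixed x, y, z axes, in that order (R = Rz(yaw) Ry(pitch) Rx(roll)).
In Python, from bench import sense, snapshot, hand_in, grip_depth gives the robot as it stands. The module is installed in compiled form; this text tells all that it offers.
- The arm moves only by the tool apply_moves, never from a script. Its argument "series" is text: rows parted by semicolons, each of 5 numbers parted by spaces: the shift along the tool's x, y, z each as a share of 0.3 m, from -1 to 1, then the turn about the tool's z as a share of 2 rad, from -1 to 1, then the gripper's target within -1 to 1 (shut at 1, half-way at 0, fully open at -1). In form: tx ty tz twist gripper; .... A call has 1 to 5 rows; each row shifts and turns the commanded pose from where the row before left it, along the tool's axes as they then stand; what a row does not reach is not made up. A row lasts 1/12 s, in which the tool goes at most 41.7 mm and 7.16 degrees, less where a joint would pass 70% of its speed; a pose out of reach is approached as far as the arm can. A call with a number of a shift or a turn outside -1 to 1 is refused whole. A call with a gripper value outside its range is refused whole. The fingers move at their own pace and stop on an object; "squeeze" is the grip in N (left out, the last holds). Time passes only in rows, so rows that do not move let the fingers close. It gives the time, the measured TCP pose, the force, the opening and the grip force at its end, in the units of the state.
- sense(): the state, without advancing time (a new reading comes with each control period).
- snapshot(name): name is "side" or "top"; returns a dict with "frame" (480x640x3 uint8, blue, green, red), "depth" (480x640 float32, mm along the optical axis (not along the pixel's ray), 0 where there is no reading), "intrinsics" (3x3 intrinsics, pixels), "extrinsics" (4x4, takes a point from camera to world coordinates). Camera axes: x right, y down, z forward; pixel columns grow to the right and rows downward; lengths in mm; the calibration is good to about 2 mm. A picture is of the moment at which its call begins.
- hand_in(): hands the job in; it is judged then, once.
The state is a dict: "time": time; "joint_pos": joint angles; "qd": joint speeds; "joint_efforts": joint torques, N m; "tool_pos": TCP position; "tcp_rot": TCP orientation; "ft_force": force on the tool from outside, world axes, zero at the start; "wrist_torque": the same for the moment, N m; "finger_gap": finger opening in mm; "grip_force": force on a finger pad.
Only numpy, scipy, OpenCV 4.12 (cv2) and the standard library are available. Lean on these libraries where they do the work, as an engineer would, in place of code of your own. Each camera call takes 0.05 s, during which the arm holds its last target. There are 200 camera calls.

## Working session

There is one attempt and no reset: what is moved stays moved. The work goes in short steps, Python scripts to look and compute and a tool call to move; the robot and the scene stay as the last step left them, time stands still between calls to the robot, and variables do not carry over. Pictures are saved under pics/ and viewed, at most 14 in all, crops included, and the job is handed in when it is done.

Besides the shell and the picture viewer there is one more tool, called as name(argument=value, ...) on one line, values as JSON. apply_moves: Moves the arm, as the interface text tells. Its arguments: {"type":"object","properties":{"series":{"type":"string"},"squeeze":{"type":"number"}},"required":["series"]}

```bash
mkdir -p pics; cat > h.py <<'E'
import numpy as np, cv2
from bench import sense, snapshot, hand_in, grip_depth
def snap(n,f=None):
    s=snapshot(n)
    if f: cv2.imwrite(f,s["frame"])
    np.savez('/tmp/%s.npz'%n,**s)
    return s
def pts(s):
    K=np.array(s["intrinsics"]);T=np.array(s["extrinsics"]);d=s["depth"]
    v,u=np.mgrid[:480,:640]
    P=np.stack([(u-K[0,2])/K[0,0]*d,(v-K[1,2])/K[1,1]*d,d],-1)
    return P@T[:3,:3].T+T[:3,3]
E
python3 - <<'E'
from h import *
for n in("top","side"):
    s=snap(n,f'pics/{n}0.png'); print(np.array(s["extrinsics"]).round(2).tolist(),np.array(s["intrinsics"]).tolist())
print(sense(),grip_depth)
E
```

```text
[[0.0, -0.98, 0.18, 266.43], [-1.0, -0.0, -0.01, -141.95], [0.01, -0.18, -0.98, 1336.56], [0.0, 0.0, 0.0, 1.0]] [[522.0521254941389, 0.0, 319.7110730748203], [0.0, 522.0521254941389, 242.46167113197154], [0.0, 0.0, 1.0]]
[[0.88, -0.28, 0.39, 107.83], [-0.48, -0.48, 0.73, -900.01], [-0.02, -0.83, -0.56, 636.58], [0.0, 0.0, 0.0, 1.0]] [[495.04842939022626, 0.0, 318.31095742918956], [0.0, 495.04842939022626, 245.50633356523346], [0.0, 0.0, 1.0]]
{'time': 0.1, 'joint_pos': array([ 6.72972856e+01,  7.50965335e+00,  8.53212989e+01, -4.75897682e-04,
        8.72627474e+01, -4.89102910e+00]), 'qd': array([-0.00274877,  0.01095677, -0.19924696,  0.04050871, -0.06095992,
        0.03753667]), 'joint_efforts': array([ 1.00459336e-03, -5.70959294e+01, -5.01936471e+01, -2.18212017e-04,
        8.34338396e-03,  1.17024151e-04]), 'tool_pos': array([183.3070324 , 570.80317687, 230.3777815 ]), 'tcp_rot': array([-1.79906601e+02, -7.51532646e-03,  1.62188332e+02]), 'ft_force': array([-0.44398602, -0.04469598, -0.36113194]), 'wrist_torque': array([-0.00287668,  0.02683044, -0.01799913]), 'grip_force': 0.0, 'finger_gap': 85.32436068942117} 18.700000000000003
```

View pics/top0.png

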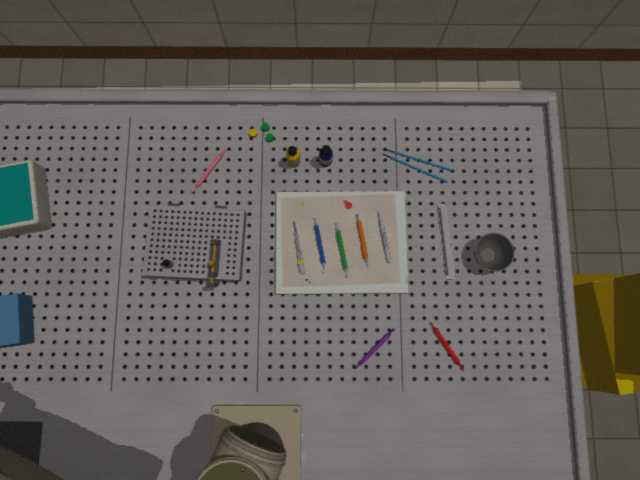

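View pics/side0.png

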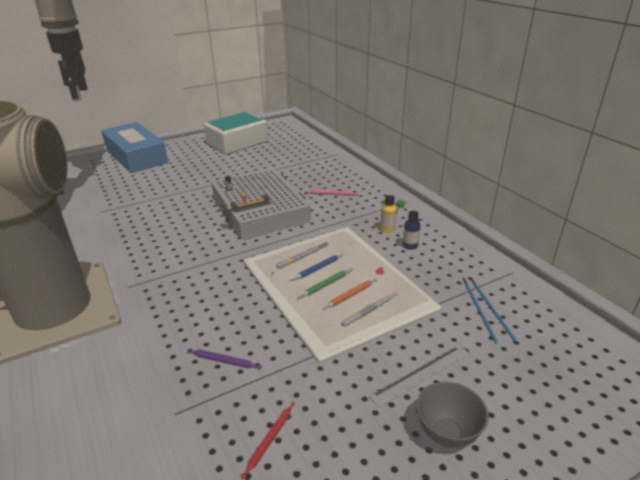

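The top view shows the cassette at about (195,245) with the black knob at (167,264) and the bolt at (212,262). The instruments, left to right, are forceps (298,248), blue seeker (320,245), green spatula (341,250), orange curette (362,240) and scalpel (384,236). The side view agrees. Next I'll measure.

```bash
cat >> h.py <<'E'
def rect(P,m):
    q=P[m][:,:2].astype(np.float32); (c,w,a)=cv2.minAreaRect(q); return np.round(c,1),np.round(w,1),round(a,1),len(q)
# regions in top picture containing instruments (u0,u1), threshold on height above board
def comps(s,zlo,zhi,box,amin=15):
    P=pts(s);m=((P[...,2]>zlo)&(P[...,2]<zhi)&(s["depth"]>0)).astype(np.uint8)
    b=np.zeros_like(m);x0,y0,x1,y1=box;b[y0:y1,x0:x1]=m[y0:y1,x0:x1]
    n,l,st,_=cv2.connectedComponentsWithStats(b)
    for i in range(1,n):
        if st[i,4]<amin: continue
        q=P[l==i];c=q[:,:2].mean(0);e,v=np.linalg.eigh(np.cov((q[:,:2]-c).T));d=v[:,1]
        r=cv2.minAreaRect(q[:,:2].astype(np.float32))
        col=s["frame"][l==i].mean(0).round()
        print('c',c.round(1),'z',q[:,2].max().round(1),'dir',np.degrees(np.arctan2(d[1],d[0])).round(1)%180,'rect',np.round(r[0],1),np.round(r[1],1),'n',st[i,4],'bgr',col,'uv',st[i,:4])
E
python3 - <<'E'
from h import *
s=snap("top");P=pts(s)
for uv in((350,200),(282,210),(400,280),(180,235),(230,230)): print(uv,P[uv[1],uv[0]].round(1))
print('lid');comps(s,40,53,(130,190,260,300))
print('knobs');comps(s,56,110,(130,190,260,300),4)
print('mid');comps(s,53,110,(130,190,260,300),4)
print('instr');comps(s,16.5,40,(278,195,408,290))
f=cv2.resize(s["frame"][195:305,130:290],None,fx=5,fy=5,interpolation=cv2.INTER_CUBIC);cv2.imwrite('pics/c1.png',f)
E
```

```text
(350, 200) [ 624.2 -231.8   15.1]
(282, 210) [599.1 -53.8   6.3]
(400, 280) [ 414.9 -357.7   10.2]
(180, 235) [523.8 199.   46.3]
(230, 230) [536.9  73.9  46.2]
lid
c [508.1 165.1] z 53.0 dir 88.3 rect [510.1 164.5] [241.6 188.2] n 6336 bgr [103. 103. 106.] uv [142 203 103  77]
knobs
c [447.8 111.3] z 93.6 dir 177.5 rect [451.6 110.3] [ 21.8 116.4] n 243 bgr [45. 70. 83.] uv [206 239  13  48]
c [448.9 220.9] z 92.2 dir 160.2 rect [449.4 221.5] [15.6 17.1] n 49 bgr [34. 34. 34.] uv [162 259   8   8]
mid
c [450.1 111.6] z 93.6 dir 177.9 rect [453.  113.3] [ 24.1 118.7] n 270 bgr [46. 70. 83.] uv [206 239  13  48]
c [449.4 220.9] z 92.2 dir 27.80000000000001 rect [454.9 222.4] [29.2 16.1] n 60 bgr [41. 40. 41.] uv [162 256  10  12]
instr
c [ 521.2 -317.5] z 28.4 dir 9.900000000000006 rect [ 527.5 -316. ] [138.3  14.5] n 197 bgr [109. 110. 114.] uv [378 210  13  53]
c [ 518.6 -260.7] z 29.9 dir 9.699999999999989 rect [ 519.9 -261.2] [143.1  16.7] n 216 bgr [ 40.  83. 137.] uv [356 212  12  55]
c [ 504.9 -151.4] z 30.1 dir 10.599999999999994 rect [ 508.4 -151. ] [140.7  15.9] n 204 bgr [108.  74.  54.] uv [313 217  12  54]
c [557.8 -86.8] z 24.1 dir 14.900000000000006 rect [558.2 -86.9] [25.9  5.4] n 17 bgr [ 97. 102. 108.] uv [292 220   5  10]
c [ 492.4 -207.5] z 33.0 dir 11.0 rect [ 493.6 -207.7] [147.4  16.3] n 219 bgr [ 64. 103.  57.] uv [333 222  16  56]
c [480.4 -99.6] z 30.5 dir 9.699999999999989 rect [485.5 -98.4] [111.3  13.5] n 173 bgr [101. 112. 117.] uv [294 231  12  43]
```

View pics/c1.png

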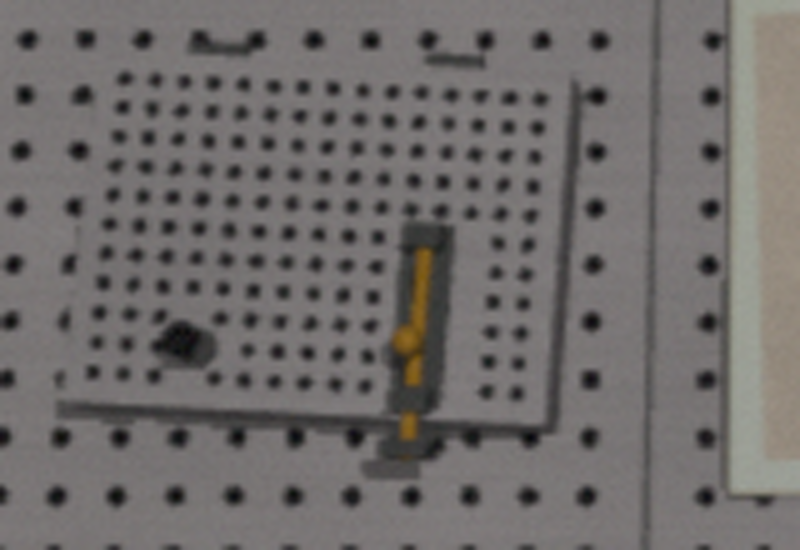

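The crop shows the cassette turned about -3°. The black knob is at crop (183,342), the brass ball at (406,341), and the bolt is home in the keeper at (410,440). I'll fit the pose by mapping the hole grid onto the lid plane.

```bash
cat >> h.py <<'E'
def ray(s,u,v,z):
    K=np.array(s["intrinsics"]);T=np.array(s["extrinsics"])
    d=T[:3,:3]@np.array([(u-K[0,2])/K[0,0],(v-K[1,2])/K[1,1],1]);return (T[:3,3]+d*(z-T[2,3])/d[2])[:2]
E
python3 - <<'E'
from h import *
s=dict(np.load('/tmp/top.npz'))
def p(a,b,z): return ray(s,130+(a+.5)/5-.5,195+(b+.5)/5-.5,z)
for n,a,b in(("col L",(95,372),(125,78)),("col R",(518,394),(541,98)),("row front",(367,386),(95,372)),("row back",(541,98),(125,78)),("edgeF",(547,424),(60,402)),("edgeR",(547,424),(573,80))):
    A,B=p(*a,48),p(*b,48);print(n,A.round(1),B.round(1),np.degrees(np.arctan2(*(B-A)[::-1])).round(2),np.linalg.norm(B-A).round(1))
print('holes mid',sum(p(*q,48) for q in((95,372),(125,78),(518,394),(541,98)))/4)
print('black',p(183,340,81),'brass',p(406,341,81),'lidF corner',p(547,424,48),'wall foot',p(553,432,0), 'keeper',p(408,440,75))
P=pts(s);print('k',P[264,167],P[262:265,211].round(1).tolist())
f=cv2.resize(s["frame"][195:295,275:410],None,fx=5.5,fy=5.5,interpolation=cv2.INTER_CUBIC);cv2.imwrite('pics/c2.png',f)
E
```

```text
col L [437.3 272. ] [587.3 265.9] -2.36 150.2
col R [426.6  62.2] [577.4  55.1] -2.67 151.0
row front [430.5 137.1] [437.3 272. ] 87.12 135.1
row back [577.4  55.1] [587.3 265.9] 87.31 211.0
edgeF [411.7  47.4] [422.3 288.4] 87.48 241.3
edgeR [411.7  47.4] [586.8  39.2] -2.68 175.3
holes mid [507.16694106 163.80200248]
black [448.60146192 219.85069649] brass [448.27812225 111.9556247 ] lidF corner [411.68801389  47.371536  ] wall foot [412.98254623  51.23187243] keeper [400.78796858 110.35177049]
k [444.51364208 216.39057561  85.68916168] [[449.4, 110.3, 87.0], [446.9, 110.2, 87.2], [444.6, 110.3, 86.1]]
```

View pics/c2.png

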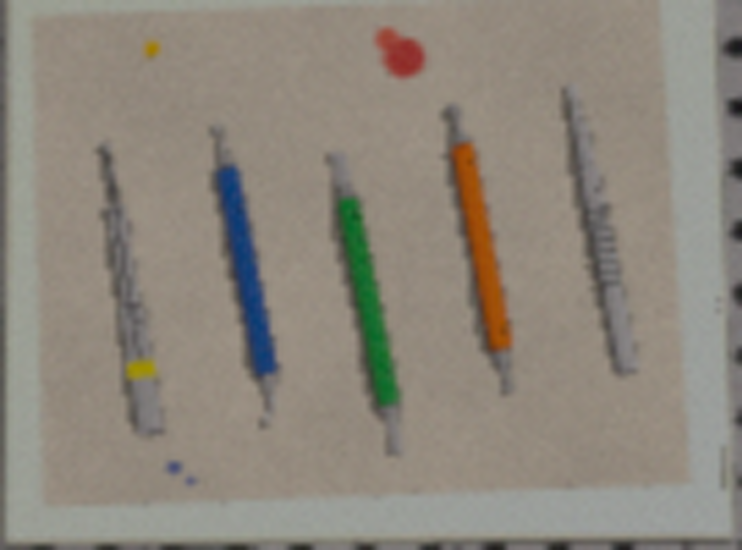

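The crop shows the five instruments: forceps (128,290), blue (245,270), green (365,300), orange (480,245) and scalpel (600,230), all at about 10°. The cassette is at about (507,164) with yaw -2.6°. First I'll align the tool with it and go to the bolt knob.

```bash
cat >> h.py <<'E'
C=np.array([507,164.]);YAW=-2.6
def cas(x,y):
    a=np.radians(YAW);return C+[x*np.cos(a)-y*np.sin(a),x*np.sin(a)+y*np.cos(a)]
def d(xy,z,yaw=177.4):
    """twist first, then shift: shares"""
    s=sense();p=s["tool_pos"];a=np.radians(yaw);w=(s["tcp_rot"][2]-yaw+180)%360-180
    D=np.array([xy[0],xy[1],z])-p;t=[np.cos(a)*D[0]+np.sin(a)*D[1],np.sin(a)*D[0]-np.cos(a)*D[1],-D[2]]
    print('t',s["time"],'at',p.round(1),'yaw',s["tcp_rot"][2].round(1),'gap',s["finger_gap"].round(1),'F',s["ft_force"].round(1),'\n shares',np.round(np.array(t)/300,4),'twist',round(np.radians(w)/2,4),'mm',np.round(t,1))
E
```

apply_moves(series="0 0 0 -0.0625 0; 0 0 0 -0.0625 0; 0 0 0 -0.008 0; -0.0735 -0.115 0 0 0; -0.0735 -0.115 0 0 0", squeeze=30)

```text
time: 0.57
tool_pos: [223.6, 500.1, 230.0]
tcp_rot: [-179.9, -0.1, 177.4]
ft_force: [0.3, -0.2, 0.4]
finger_gap: 42.8
grip_force: 0.0
```

apply_moves(series="-0.0735 -0.115 0 0 0; -0.0735 -0.115 0 0 0; -0.0735 -0.115 0 0 0; -0.0735 -0.115 0 0 0; -0.0735 -0.115 0 0 0")

```text
time: 0.98
tool_pos: [327.2, 321.3, 231.3]
tcp_rot: [180.0, 0.0, 177.2]
ft_force: [1.0, 0.1, 0.4]
finger_gap: 42.6
grip_force: 0.0
```

apply_moves(series="-0.0735 -0.115 0 0 0; -0.0735 -0.115 0 0 0; -0.0735 -0.115 0 0 0; -0.0735 -0.115 0 0 0; 0 0 0 0 0")

```text
time: 1.4
tool_pos: [411.6, 175.3, 231.3]
tcp_rot: [-179.9, 0.1, 176.8]
ft_force: [0.9, 0.4, 0.5]
finger_gap: 42.5
grip_force: 0.0
```

```bash
python3 -c "
from h import *
print(cas(-56,-55),sense()['joint_pos'].round());d(cas(-56,-55),72)"
```

```text
[448.56268374 111.596946  ] [ 17. -17. 108.  -0.  89. -70.]Traceback (most recent call last):
  File "<string>", line 3, in <module>
    print(cas(-56,-55),sense()['joint_pos'].round());d(cas(-56,-55),72)
                                                     ~^^^^^^^^^^^^^^^^^
  File "h.py", line 36, in d
    print('t',s["time"],'at',p.round(1),'yaw',s["tcp_rot"][2].round(1),'gap',s["finger_gap"].round(1),'F',s["ft_force"].round(1),'\n shares',np.round(np.array(t)/300,4),'twist',round(np.radians(w)/2,4),'mm',np.round(t,1))
                                                                             ^^^^^^^^^^^^^^^^^^^^^
AttributeError: 'float' object has no attribute 'round'
```

apply_moves(series="-0.067 -0.103 0 0 0; -0.067 -0.103 0 0 0; 0 0 0.12 0 0; 0 0 0.12 0 0; 0 0 0.1 0 0")

```text
time: 1.82
tool_pos: [446.1, 117.1, 127.5]
tcp_rot: [180.0, 0.0, 177.1]
ft_force: [-0.2, 0.1, -0.6]
finger_gap: 42.8
grip_force: 0.0
```

```bash
sed -i 's/s\["finger_gap"\].round(1)/round(s["finger_gap"],1)/' h.py; python3 -c "
from h import *
snap('side','pics/s1.png')
cv2.imwrite('pics/s1c.png',cv2.resize(cv2.imread('pics/s1.png')[80:280,150:390],None,fx=3,fy=3))
d(cas(-56,-55),72)"
```

```text
t 1.8667 at [441.9 116.8 120.9] yaw 177.2 gap 42.5 F [-4.  -1.  -5.5] 
 shares [-0.023  -0.0162  0.1631] twist -0.0021 mm [-6.9 -4.9 48.9]
```

View pics/s1c.png

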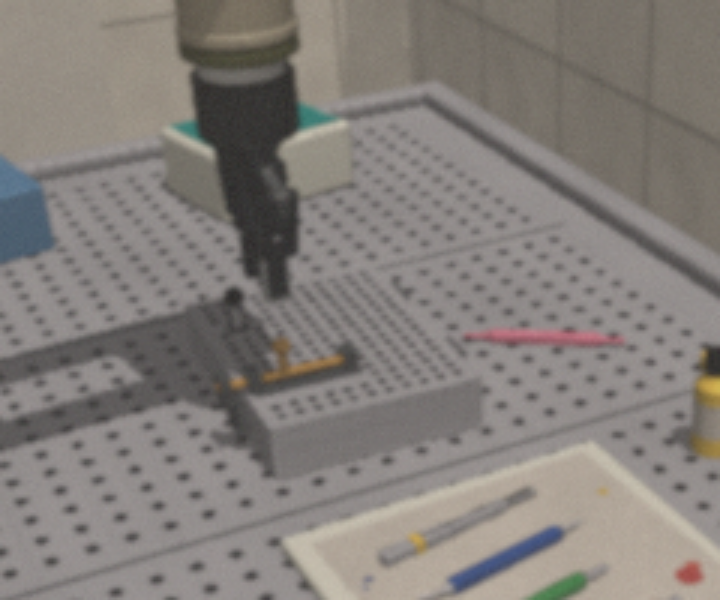

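The crop shows the gripper above the cassette at (270,280), the brass ball at (283,345) and the black knob at (233,295). I'll descend and pinch the brass ball.

apply_moves(series="-0.022 -0.016 0 -0.002 0; 0 0 0.06 0 0; 0 0 0.06 0 0; 0 0 0.04 0 0; 0 0 0 0 0")

```text
time: 2.28
tool_pos: [452.6, 112.6, 81.3]
tcp_rot: [-180.0, -0.1, 177.6]
ft_force: [-0.6, -0.4, -0.6]
finger_gap: 42.4
grip_force: 0.0
```

```bash
python3 -c "
from h import *
d(cas(-56,-55),72)"
```

```text
t 2.2833 at [452.6 112.6  81.3] yaw 177.6 gap 42.4 F [-0.6 -0.4 -0.6] 
 shares [ 0.0135 -0.0039  0.031 ] twist 0.0017 mm [ 4.  -1.2  9.3]
```

apply_moves(series="0 0 0 0 0; 0 0 0 0 0")

```text
time: 2.45
tool_pos: [454.3, 112.9, 83.7]
tcp_rot: [180.0, 0.2, 177.6]
ft_force: [0.0, -0.5, -0.8]
finger_gap: 42.6
grip_force: 0.0
```

```bash
python3 -c "
from h import *
d(cas(-56,-55),72)"
```

```text
t 2.45 at [454.3 112.9  83.7] yaw 177.6 gap 42.6 F [ 0.  -0.5 -0.8] 
 shares [ 0.019  -0.0053  0.0391] twist 0.0021 mm [ 5.7 -1.6 11.7]
```

apply_moves(series="0.018 -0.005 0.02 0 0; 0 0 0.017 0 0; 0 0 0 0 1; 0 0 0 0 1; 0 0 0 0 1")

```text
time: 2.87
tool_pos: [446.8, 109.6, 70.2]
tcp_rot: [-179.8, -0.0, 177.7]
ft_force: [-3.0, -7.7, 1.7]
finger_gap: 12.8
grip_force: 29.2
```

apply_moves(series="0 0 0 0 1; 0 0 0 0 1")

```text
time: 3.03
tool_pos: [446.9, 109.7, 70.2]
tcp_rot: [-179.8, -0.0, 177.6]
ft_force: [-2.1, -9.8, 2.2]
finger_gap: 12.3
grip_force: 29.2
```

apply_moves(series="-0.03 -0.003 0 0 1; -0.03 0 0 0 1; -0.03 0 0 0 1; -0.02 0 0 0 1; 0 0 0 0 1")

```text
time: 3.45
tool_pos: [478.6, 108.0, 69.2]
tcp_rot: [-179.9, -0.3, 177.6]
ft_force: [-3.5, -5.3, -0.0]
finger_gap: 12.5
grip_force: 29.7
```

apply_moves(series="-0.01 0 0 0 1; 0 0 0 0 1; 0 0 0 0 1")

```text
time: 3.7
tool_pos: [479.1, 108.0, 68.9]
tcp_rot: [-179.8, -0.5, 177.7]
ft_force: [-18.2, -5.8, 10.5]
finger_gap: 12.5
grip_force: 30.5
```

apply_moves(series="0.008 0 0 0 0; 0 0 0 0 0; 0 0 -0.1 0 0; 0 0 -0.1 0 0; 0 0 0 0 0")

```text
time: 4.12
tool_pos: [484.8, 109.7, 136.8]
tcp_rot: [179.9, 0.6, 177.7]
ft_force: [1.6, -0.7, 0.9]
finger_gap: 42.5
grip_force: 0.0
```

```bash
python3 -c "
from h import *
d(cas(-60,55),70)"
```

```text
t 4.1167 at [484.8 109.7 136.8] yaw 177.7 gap 42.5 F [ 1.6 -0.7  0.9] 
 shares [0.1342 0.3675 0.2228] twist 0.0023 mm [ 40.3 110.3  66.8]
```

apply_moves(series="0.045 0.122 0 0 0; 0.045 0.122 0 0 0; 0.045 0.122 0 0 0; 0 0 0 0.002 0; 0 0 0 0 0")

```text
time: 4.53
tool_pos: [444.4, 222.5, 130.6]
tcp_rot: [180.0, 0.1, 177.7]
ft_force: [0.7, 0.4, 0.1]
finger_gap: 42.9
grip_force: 0.0
```

```bash
python3 -c "
from h import *
s=snap('top');P=pts(s)
comps(s,68,110,(195,220,240,300),4)
cv2.imwrite('pics/t1.png',cv2.resize(s['frame'][195:305,130:290],None,fx=4,fy=4,interpolation=cv2.INTER_CUBIC))
d(cas(-60,55),70)"
```

```text
c [475.3 110.3] z 92.6 dir 110.8 rect [475.3 110.5] [13.1 12.5] n 31 bgr [ 37.  83. 110.] uv [209 249   6   6]
c [424.3 105.9] z 72.6 dir 30.0 rect [424.2 106.7] [5.7 4.4] n 5 bgr [55. 58. 60.] uv [213 272   3   3]
c [397.1 120.9] z 73.6 dir 80.0 rect [396.3 120.8] [6.4 4.8] n 6 bgr [60. 60. 60.] uv [206 283   4   3]
c [399.2 109.4] z 72.6 dir 117.3 rect [399.7 109.5] [4.2 8.5] n 6 bgr [59. 59. 59.] uv [211 283   4   3]
t 4.5833 at [444.8 221.2 130.5] yaw 177.6 gap 42.6 F [ 0.1 -0.2 -0.1] 
 shares [-0.0158  0.0023  0.2016] twist 0.0015 mm [-4.7  0.7 60.5]
```

View pics/t1.png

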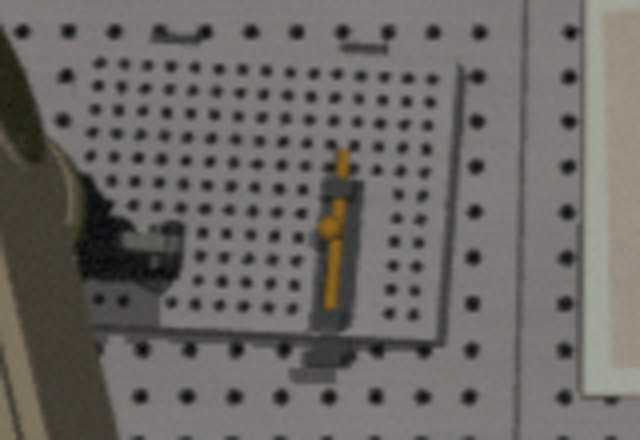

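The picture shows the bolt drawn: its rod ends inside the guide at (330,310) and the ball is at (330,228). Next I'll grip the lid knob.

apply_moves(series="-0.015 0.002 0.06 0 0; 0 0 0.08 0 0; 0 0 0.06 0 0; 0 0 0 0 0; 0 0 0 0 0")

```text
time: 5.0
tool_pos: [448.8, 219.4, 69.4]
tcp_rot: [-179.9, -0.1, 177.3]
ft_force: [-0.8, -0.3, -0.4]
finger_gap: 42.4
grip_force: 0.0
```

apply_moves(series="0 0 0 0 1; 0 0 0 0 1; 0 0 0 0 1; 0 0 0 0 1; 0 0 0 0 1", squeeze=35)

```text
time: 5.42
tool_pos: [450.5, 219.5, 72.1]
tcp_rot: [-179.9, 0.1, 177.4]
ft_force: [-0.8, -9.3, 4.9]
finger_gap: 15.1
grip_force: 34.0
```

```bash
python3 -c "
import numpy as np
t=np.linspace(0,1.6,16);x=-150*np.cos(t)+33*np.sin(t);z=150*np.sin(t)+33*np.cos(t)
for a,b,c in zip(t[1:],np.diff(x),np.diff(z)): print(a.round(2),(-b/300).round(3),(-c/300).round(3))"
```

```text
0.11 -0.015 -0.053
0.21 -0.02 -0.051
0.32 -0.025 -0.048
0.43 -0.03 -0.045
0.53 -0.035 -0.042
0.64 -0.039 -0.038
0.75 -0.043 -0.034
0.85 -0.046 -0.029
0.96 -0.049 -0.024
1.07 -0.051 -0.018
1.17 -0.053 -0.013
1.28 -0.054 -0.007
1.39 -0.055 -0.001
1.49 -0.054 0.005
1.6 -0.054 0.01
```

apply_moves(series="-0.015 0 -0.053 0 1; -0.02 0 -0.051 0 1; -0.025 0 -0.048 0 1; -0.03 0 -0.045 0 1; -0.035 0 -0.042 0 1")

```text
time: 5.83
tool_pos: [486.6, 217.7, 142.5]
tcp_rot: [-179.9, -0.0, 177.4]
ft_force: [0.2, -5.6, -7.7]
finger_gap: 14.9
grip_force: 34.2
```

apply_moves(series="-0.039 0 -0.038 0 1; -0.043 0 -0.034 0 1; -0.046 0 -0.029 0 1; -0.049 0 -0.024 0 1; -0.051 0 -0.018 0 1")

```text
time: 6.25
tool_pos: [555.0, 214.4, 184.5]
tcp_rot: [-179.8, -0.1, 177.4]
ft_force: [-0.7, -0.4, -1.4]
finger_gap: 8.9
grip_force: 0.0
```

apply_moves(series="-0.053 0 -0.013 0 1; -0.054 0 -0.007 0 1; -0.055 0 -0.001 0 1; -0.054 0 0.005 0 1; -0.054 0 0.01 0 1")

```text
time: 6.67
tool_pos: [637.7, 212.5, 189.0]
tcp_rot: [179.9, 0.2, 177.4]
ft_force: [-0.3, -0.8, 0.3]
finger_gap: -0.2
grip_force: 0.0
```

```bash
python3 -c "
from h import *
s=snap('side','pics/s2.png')
d(cas(127,55),187)"
```

```text
t 6.7167 at [639.3 211.7 187.5] yaw 177.4 gap -0.1 F [-1.7 -2.4 -0.4] 
 shares [0.0099 0.0043 0.0018] twist -0.0002 mm [3.  1.3 0.5]
```

View pics/s2.png

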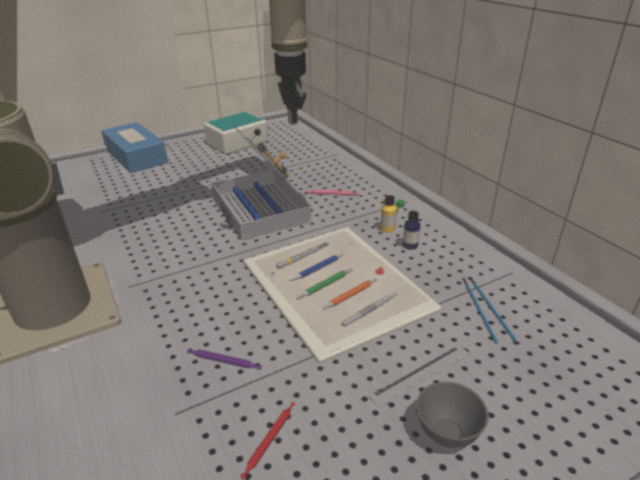

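The side view shows the grip slipped off partway. The lid is part open, with the black knob at (258,132). I'll find the lid angle from that knob pixel.

```bash
python3 -c "
from h import *
s=dict(np.load('/tmp/side.npz'));K=s['intrinsics'];T=s['extrinsics']
f=s['frame'];
best=[]
for t in np.arange(.4,1.93,.02):
    xy=cas(90-150*np.cos(t)+33*np.sin(t),55);p=np.array([*xy,45+150*np.sin(t)+33*np.cos(t),1])
    c=np.linalg.inv(T)@p;u=K@(c[:3]/c[2]);best.append((np.hypot(u[0]-258,u[1]-132),t,u[:2].round(1),p[:3].round(1)))
print(sorted(best,key=lambda b:b[0])[:3])
P=pts(s);print(P[130:135,256:260].reshape(-1,3).round(0).tolist()[::5])
"
```

```text
[(np.float64(1.6813397859062247), np.float64(0.9600000000000005), array([256.9, 130.8]), array([540.5, 217.5, 186.8])), (np.float64(1.8935484877563955), np.float64(0.9800000000000005), array([257.9, 130.1]), array([543.3, 217.4, 188. ])), (np.float64(2.225658149313541), np.float64(0.9400000000000005), array([255.9, 131.4]), array([537.6, 217.7, 185.6]))]
[[536.0, 211.0, 192.0], [538.0, 211.0, 189.0], [540.0, 210.0, 186.0], [540.0, 204.0, 185.0]]
```

apply_moves(series="0 0 -0.1 0 0; 0 0 -0.1 0 0; 0.11 0.005 0 0 0; 0.11 0.005 0 0 0; 0.11 0.005 0 0 0")

```text
time: 7.13
tool_pos: [536.9, 221.5, 248.5]
tcp_rot: [179.9, 0.2, 177.4]
ft_force: [-0.9, 0.5, -0.2]
finger_gap: 43.2
grip_force: 0.0
```

apply_moves(series="0 0 0 0 0; 0 0 0 0 0")

```text
time: 7.3
tool_pos: [535.8, 221.7, 247.8]
tcp_rot: [180.0, 0.1, 177.5]
ft_force: [0.6, -0.4, 0.3]
finger_gap: 42.9
grip_force: 0.0
```

```bash
python3 -c "
from h import *
s=snap('side');P=pts(s)
d((540,217),170)"
```

```text
t 7.35 at [537.2 221.6 248.1] yaw 177.5 gap 42.8 F [0.6 0.2 0. ] 
 shares [-0.01   -0.0149  0.2604] twist 0.0006 mm [-3.  -4.5 78.1]
```

apply_moves(series="-0.01 -0.017 0.05 0 0; 0 0 0.09 0 0; 0 0 0.08 0 0; 0 0 0.04 0 0; 0 0 0 0 0")

```text
time: 7.77
tool_pos: [538.9, 215.4, 165.4]
tcp_rot: [-179.9, -0.3, 177.4]
ft_force: [-0.4, 0.1, -1.3]
finger_gap: 42.7
grip_force: 0.0
```

apply_moves(series="0 0 0 0 1; 0 0 0 0 1; 0 0 0 0 1; 0 0 0 0 1; 0 0 0 0 1", squeeze=50)

```text
time: 8.18
tool_pos: [541.2, 215.0, 170.7]
tcp_rot: [-179.9, 0.1, 177.4]
ft_force: [-0.7, -7.1, 1.0]
finger_gap: 14.5
grip_force: 48.7
```

```bash
python3 -c "
from h import *
d((540,217),170)
t=np.linspace(.96,1.62,7);x=-150*np.cos(t)+33*np.sin(t);z=150*np.sin(t)+33*np.cos(t)
for a,b,c in zip(t[1:],np.diff(x),np.diff(z)): print(a.round(2),(-b/300).round(3),(-c/300).round(3))"
```

```text
t 8.1833 at [541.2 215.  170.7] yaw 177.4 gap 14.5 F [-0.7 -7.1  1. ] 
 shares [0.0042 0.0065 0.0024] twist -0.0001 mm [1.3 1.9 0.7]
1.07 -0.053 -0.019
1.18 -0.055 -0.013
1.29 -0.056 -0.007
1.4 -0.056 -0.001
1.51 -0.056 0.006
1.62 -0.055 0.012
```

apply_moves(series="-0.053 -0.003 -0.019 0 1; -0.055 0 -0.013 0 1; -0.056 0 -0.007 0 1; -0.056 0 -0.001 0 1; -0.056 0 0.006 0 1")

```text
time: 8.6
tool_pos: [624.4, 211.3, 181.2]
tcp_rot: [180.0, 0.1, 177.4]
ft_force: [0.3, 0.1, -0.2]
finger_gap: 4.4
grip_force: 0.0
```

apply_moves(series="-0.055 0 0.012 0 1; 0 0 0 0 1")

```text
time: 8.77
tool_pos: [642.2, 210.4, 176.6]
tcp_rot: [180.0, 0.2, 177.4]
ft_force: [-0.6, 0.2, 0.5]
finger_gap: -0.2
grip_force: 0.0
```

```bash
python3 -c "
from h import *
s=snap('side');cv2.imwrite('pics/s3.png',cv2.resize(s['frame'][60:240,180:380],None,fx=3.3,fy=3.3,interpolation=cv2.INTER_CUBIC))"
```

```text
(no output)
```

View pics/s3.png

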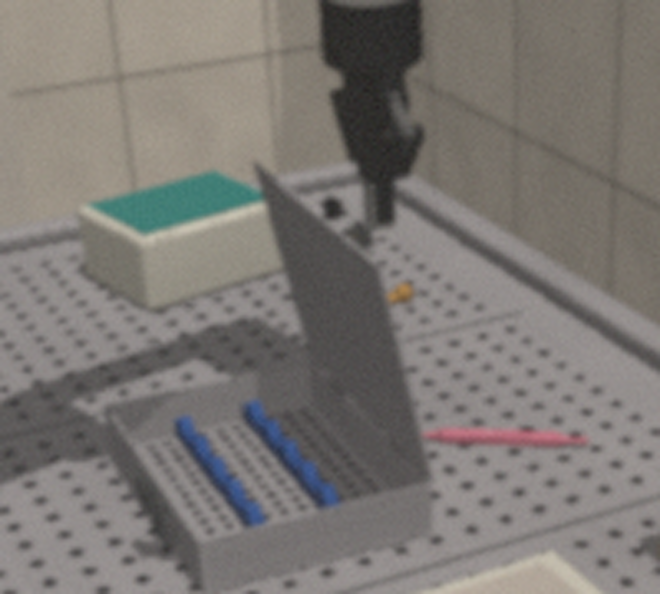

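The crop shows the lid close to upright, the knob at crop (332,207) (full image (280.6,122.7)), and the bolt still drawn.

```bash
cat >> h.py <<'E'
def lidang(u0,v0):
    s=dict(np.load('/tmp/side.npz'));K=s['intrinsics'];T=s['extrinsics'];b=[]
    for t in np.arange(0,1.93,.01):
        xy=cas(90-150*np.cos(t)+33*np.sin(t),55);p=np.array([*xy,45+150*np.sin(t)+33*np.cos(t),1])
        c=np.linalg.inv(T)@p;u=K@(c[:3]/c[2]);b.append((round(np.hypot(u[0]-u0,u[1]-v0),1),round(t,2),u[:2].round(1),p[:3].round(1)))
    print(min(b,key=lambda q:q[0]))
E
python3 -c "
from h import *
lidang(280.6,122.7);d((640,214),177)"
```

```text
(np.float64(0.9), np.float64(1.39), array([280.4, 121.8]), array([604.9, 214.6, 198.5]))
t 8.8167 at [640.9 210.7 176.6] yaw 177.4 gap 0.3 F [ 0.2  0.1 -0.3] 
 shares [ 0.0034  0.0108 -0.0015] twist -0.0001 mm [ 1.   3.2 -0.4]
```

apply_moves(series="0 0 -0.1 0 1; 0 0 -0.1 0 1; 0.1 -0.01 -0.05 0 1; 0.11 -0.02 0 0 1; 0.11 -0.02 0 0 1")

```text
time: 9.23
tool_pos: [542.5, 200.6, 253.4]
tcp_rot: [179.9, 0.3, 177.4]
ft_force: [-1.6, 0.0, -0.5]
finger_gap: 0.1
grip_force: 0.0
```

apply_moves(series="0.1 0 0 0 1; 0 0 0.07 0 1; 0 0 0.08 0 1; 0 0 0.06 0 1; 0 0 0 0 1")

```text
time: 9.65
tool_pos: [510.1, 201.2, 184.4]
tcp_rot: [-179.9, -0.2, 177.5]
ft_force: [-0.9, -0.0, -0.2]
finger_gap: 0.0
grip_force: 0.0
```

apply_moves(series="-0.07 0 0 0 1; -0.07 0 0 0 1; -0.05 0 0 0 1; -0.05 0 0 0 1; -0.05 0 0 0 1")

```text
time: 10.07
tool_pos: [600.3, 197.9, 189.6]
tcp_rot: [180.0, 0.1, 177.5]
ft_force: [-3.1, 0.8, -1.3]
finger_gap: 0.0
grip_force: 1.5
```

apply_moves(series="0 0 0 0 1; 0.1 0 0 0 0; 0.1 0 -0.03 0 0; 0 0 -0.05 0 0; 0 0 -0.05 0 0")

```text
time: 10.48
tool_pos: [536.7, 200.5, 226.6]
tcp_rot: [-180.0, -0.1, 177.5]
ft_force: [1.1, 0.3, 0.3]
finger_gap: 42.3
grip_force: 0.0
```

```bash
python3 -c "
from h import *
s=snap('side','pics/s4.png');s=snap('top');P=pts(s)
comps(s,16.5,40,(278,195,408,290))
d((510,100),120)"
```

```text
c [ 519.1 -317.8] z 28.3 dir 10.0 rect [ 524.9 -316.7] [135.8  18. ] n 188 bgr [114. 116. 120.] uv [378 212  14  52]
c [ 517.8 -260.9] z 30.4 dir 10.300000000000011 rect [ 518.5 -261.2] [136.3  17.2] n 209 bgr [ 40.  86. 143.] uv [356 214  13  52]
c [ 507.4 -151.2] z 28.5 dir 10.599999999999994 rect [ 506.  -151.7] [145.1  18.4] n 204 bgr [113.  78.  57.] uv [313 217  13  56]
c [488.7 -98.1] z 29.1 dir 9.5 rect [500.5 -96.4] [141.1  14.9] n 198 bgr [105. 117. 122.] uv [293 220  12  54]
c [ 493.5 -207.5] z 29.2 dir 11.099999999999994 rect [ 493.7 -208.8] [141.7  14.5] n 209 bgr [ 65. 108.  56.] uv [335 222  14  55]
t 10.5833 at [540.5 201.1 231. ] yaw 177.5 gap 42.8 F [ 0.4 -0.4  0.2] 
 shares [ 0.0862 -0.3412  0.3701] twist 0.0006 mm [  25.9 -102.4  111. ]
```

View pics/s4.png

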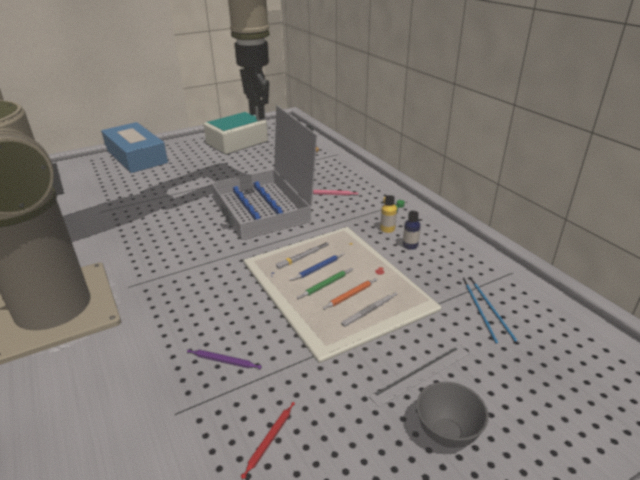

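The lid is now wide open at about 1.6 rad (lid edge at (277,112)). Next I'll locate the instruments precisely.

```bash
cat >> h.py <<'E'
def inst(name,s=None):
    s=s or snap('top');hsv=cv2.cvtColor(s["frame"],cv2.COLOR_BGR2HSV);H,S=hsv[...,0].astype(int),hsv[...,1]
    P=pts(s);reg=(P[...,0]>370)&(P[...,0]<640)&(P[...,1]<-30)&(P[...,1]>-380)&(P[...,2]>16)&(P[...,2]<45)
    rng=dict(seeker=(100,125),spatula=(45,85),curette=(5,16)).get(name)
    if rng: m=reg&(H>=rng[0])&(H<=rng[1])&(S>90)
    else: m=reg
    n,l,st,cc=cv2.connectedComponentsWithStats(cv2.morphologyEx(m.astype(np.uint8),cv2.MORPH_CLOSE,np.ones((5,3))))
    for i in sorted(range(1,n),key=lambda i:-st[i,4])[:1 if rng else 5]:
        v,u=np.nonzero((l==i)&m)
        if len(u)<60: continue
        X=np.array([ray(s,a,b,21) for a,b in zip(u,v)]);c=X.mean(0);e,V=np.linalg.eigh(np.cov((X-c).T));w=V[:,1]*np.sign(V[0,1])
        t=(X-c)@w;mid=c+w*(t.max()+t.min())/2
        print(name,'mid',mid.round(1),'cen',c.round(1),'dir',np.degrees(np.arctan2(w[1],w[0])).round(1),'len',np.ptp(t).round(),'uv',cc[i].round())
E
python3 -c "
from h import *
s=dict(np.load('/tmp/top.npz'))
for n in('seeker','spatula','curette','all'): inst(n,s)
for a in(((103,145),(150,432)),((570,88),(627,372))):
    p,q=[ray(s,275+x/5.5,195+y/5.5,19) for x,y in a];print(p,q,(p+q)/2,np.degrees(np.arctan2(*(p-q)[::-1])))
d((502,-96),100,190)"
```

```text
seeker mid [ 507.1 -151.6] cen [ 506.4 -151.8] dir 11.1 len 98.0 uv [319. 244.]
spatula mid [ 492.3 -208.1] cen [ 491.9 -208.2] dir 10.9 len 98.0 uv [341. 249.]
curette mid [ 518.5 -260.8] cen [ 517.8 -260.9] dir 10.1 len 99.0 uv [362. 240.]
all mid [ 506.5 -239.2] cen [ 507.  -233.9] dir 85.0 len 236.0 uv [352. 245.]
all mid [510.  -91.3] cen [504.8 -91.8] dir 6.2 len 258.0 uv [295. 242.]
[565.73721015 -85.37998415] [ 430.07794497 -108.33892006] [497.90757756 -96.8594521 ] 9.605702659372284
[ 593.81397566 -305.64730382] [ 458.3774903  -329.37570548] [ 526.09573298 -317.51150465] 9.937334808734331
t 10.5833 at [540.5 201.1 231. ] yaw 177.5 gap 42.8 F [ 0.4 -0.4  0.2] 
 shares [ 0.2983 -0.953   0.4368] twist -0.1094 mm [  89.5 -285.9  131. ]
```

apply_moves(series="0 0 0.05 -0.055 0; 0 0 0.05 -0.055 0; 0.04 -0.12 0 0 0; 0.04 -0.12 0 0 0; 0.04 -0.12 0 0 0")

```text
time: 11.0
tool_pos: [522.1, 87.1, 195.9]
tcp_rot: [-180.0, -0.0, -169.8]
ft_force: [0.2, -0.6, 0.1]
finger_gap: 42.7
grip_force: 0.0
```

apply_moves(series="0.04 -0.12 0.05 0 0; 0.04 -0.12 0.05 0 0; 0.04 -0.12 0.05 0 0; 0.04 -0.12 0 0 0; 0 0 0 0 0")

```text
time: 11.42
tool_pos: [498.9, -68.0, 150.4]
tcp_rot: [-179.9, -0.1, -170.2]
ft_force: [0.5, 0.1, 0.4]
finger_gap: 42.5
grip_force: 0.0
```

```bash
python3 -c "
from h import *
d((498.5,-97),16,189.6)"
```

```text
t 11.4167 at [498.9 -68.  150.4] yaw -170.2 gap 42.5 F [0.5 0.1 0.4] 
 shares [ 0.0174 -0.095   0.4479] twist 0.0014 mm [  5.2 -28.5 134.4]
```

apply_moves(series="0.017 -0.095 0.06 0 0; 0 0 0.1 0 0; 0 0 0.1 0 0; 0 0 0.08 0 0; 0 0 0 0 0")

```text
time: 11.83
tool_pos: [496.8, -90.1, 44.3]
tcp_rot: [179.8, -0.4, -170.0]
ft_force: [-1.2, 0.4, -1.5]
finger_gap: 42.9
grip_force: 0.0
```

```bash
python3 -c "
from h import *
inst('all')
d((498.5,-97),16,189.6)"
```

```text
all mid [ 516.2 -295.5] cen [ 523.1 -295.1] dir 3.7 len 246.0 uv [377. 237.]
all mid [ 484.7 -184.5] cen [ 480.3 -183.8] dir -9.3 len 216.0 uv [331. 256.]
t 11.8833 at [498.3 -90.4  47. ] yaw -170.0 gap 42.0 F [-0.6  1.   0.2] 
 shares [ 0.003  -0.0218  0.1032] twist 0.0038 mm [ 0.9 -6.6 31. ]
```

apply_moves(series="0 -0.022 0 0.003 0; 0 0 0.05 0 0; 0 0 0.05 0 0; 0 0 0 0 0; 0 0 0 0 0", squeeze=40)

```text
time: 12.3
tool_pos: [502.8, -98.2, 20.8]
tcp_rot: [-180.0, 0.1, -170.3]
ft_force: [-0.6, 0.4, -1.1]
finger_gap: 42.7
grip_force: 0.0
```

apply_moves(series="0 0 0 0 0.5; 0 0 0 0 1; 0 0 0 0 1; 0 0 0 0 1; 0 0 0 0 1")

```text
time: 12.72
tool_pos: [503.1, -98.2, 20.8]
tcp_rot: [-179.9, 0.1, -170.3]
ft_force: [-1.8, 0.9, 6.9]
finger_gap: 6.1
grip_force: 39.2
```

apply_moves(series="0 0 0 0 0.4; 0 0 0 0 0.4; 0 0 0.02 0 0.4; 0 0 0 0 0.4; 0 0 0 0 0.4")

```text
time: 13.13
tool_pos: [501.1, -97.7, 12.4]
tcp_rot: [180.0, -0.1, -170.3]
ft_force: [0.5, -0.1, -0.3]
finger_gap: 25.6
grip_force: 0.0
```

apply_moves(series="0 0 0 0 1; 0 0 0 0 1; 0 0 0 0 1; 0 0 0 0 1; 0 0 0 0 1")

```text
time: 13.55
tool_pos: [501.8, -98.0, 13.2]
tcp_rot: [180.0, -0.0, -170.3]
ft_force: [-0.3, -1.0, -0.2]
finger_gap: 7.6
grip_force: 40.5
```

apply_moves(series="0 0 -0.05 0 1; 0 0 -0.05 0 1; 0 0 -0.05 0 1; 0 0 0 0 1; 0 0 0 0 1")

```text
time: 13.97
tool_pos: [502.7, -98.2, 58.9]
tcp_rot: [-179.9, 0.1, -170.3]
ft_force: [0.1, -0.2, -0.3]
finger_gap: 7.9
grip_force: 40.6
```

```bash
python3 -c "
from h import *
snap('side','pics/s5.png');cv2.imwrite('pics/s5c.png',cv2.resize(cv2.imread('pics/s5.png')[170:370,200:440],None,fx=3,fy=3))
d(cas(0,80),80)"
```

```text
t 14.0167 at [501.8 -97.9  57.9] yaw -170.3 gap 7.7 F [-0.2  0.7 -1. ] 
 shares [ 0.0224  1.1397 -0.0738] twist 0.1073 mm [  6.7 341.9 -22.1]
```

View pics/s5c.png

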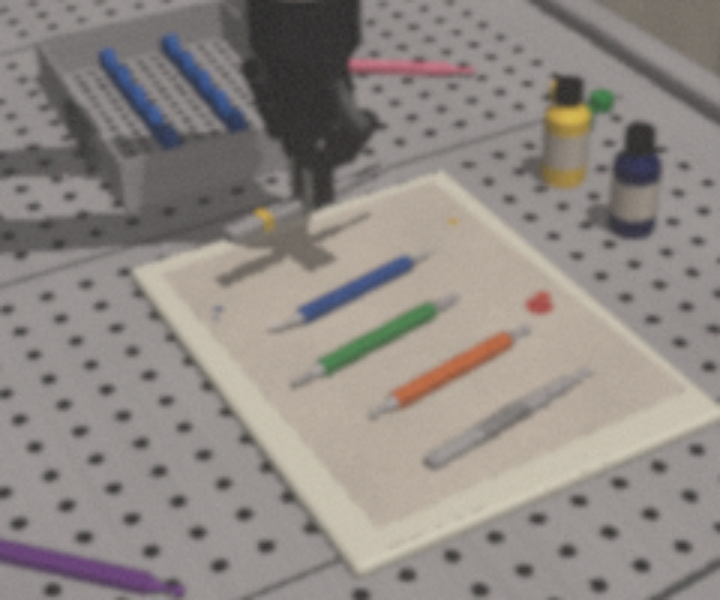

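The crop shows the forceps held level at (290,215), with the other four undisturbed. I'll carry them to lane 5.

apply_moves(series="0 0 -0.075 0.053 1; 0 0 -0.075 0.054 1; 0.002 0.114 0 0 1; 0.001 0.114 0 0 1; 0.001 0.114 0 0 1")

```text
time: 14.43
tool_pos: [504.7, 5.3, 102.3]
tcp_rot: [180.0, -0.1, 177.3]
ft_force: [0.8, 0.0, -0.9]
finger_gap: 8.3
grip_force: 40.6
```

apply_moves(series="0.001 0.114 0 0 1; 0.001 0.114 0 0 1; 0.001 0.114 0 0 1; 0.001 0.114 0 0 1; 0.001 0.114 0 0 1")

```text
time: 14.85
tool_pos: [510.2, 177.0, 101.5]
tcp_rot: [-180.0, -0.1, 177.4]
ft_force: [0.8, -0.5, 0.6]
finger_gap: 7.5
grip_force: 40.6
```

apply_moves(series="0.001 0.114 0 0 1; 0.001 0.114 0 0 1; 0 0 0 0 1; 0 0 0 0 1")

```text
time: 15.18
tool_pos: [512.6, 245.3, 101.4]
tcp_rot: [-179.9, -0.1, 177.6]
ft_force: [-0.3, -0.3, -0.4]
finger_gap: 8.1
grip_force: 40.6
```

```bash
python3 -c "
from h import *
d(cas(3.5,80),22)"
```

```text
t 15.1833 at [512.6 245.3 101.4] yaw 177.6 gap 8.1 F [-0.3 -0.3 -0.4] 
 shares [-0.0052 -0.0048  0.2645] twist 0.0019 mm [-1.6 -1.4 79.4]
```

apply_moves(series="-0.004 -0.005 0.06 0.001 1; 0 0 0.07 0 1; 0 0 0.07 0 1; 0 0 0.03 0 1; 0 0 0 0 1")

```text
time: 15.6
tool_pos: [512.2, 240.2, 30.4]
tcp_rot: [-179.8, -0.4, 177.3]
ft_force: [-0.2, -0.3, -1.4]
finger_gap: 7.2
grip_force: 40.6
```

apply_moves(series="0 0 0 0 1; 0 0 0 0 1")

```text
time: 15.77
tool_pos: [515.9, 242.1, 35.3]
tcp_rot: [180.0, 0.1, 177.3]
ft_force: [0.5, -0.6, 0.0]
finger_gap: 7.4
grip_force: 40.6
```

```bash
python3 -c "
from h import *
d(cas(3.5,80),21.5)"
```

```text
t 15.7667 at [515.9 242.1  35.3] yaw 177.3 gap 7.4 F [ 0.5 -0.6  0. ] 
 shares [0.006  0.0052 0.046 ] twist -0.001 mm [ 1.8  1.5 13.8]
```

apply_moves(series="0.006 0.005 0.02 0 1; 0 0 0.02 0 1; 0 0 0.005 0 1; 0 0 0 0 1; 0 0 0 0 1")

```text
time: 16.18
tool_pos: [513.4, 244.1, 21.1]
tcp_rot: [180.0, 0.0, 177.3]
ft_force: [-1.0, -0.1, 2.1]
finger_gap: 7.8
grip_force: 41.0
```

apply_moves(series="0 0 0 0 0.45; 0 0 0 0 0.45; 0 0 0 0 0.45; 0 0 -0.05 0 0.45; 0 0 -0.1 0 0.45")

```text
time: 16.6
tool_pos: [509.7, 242.5, 61.6]
tcp_rot: [-179.8, -0.4, 177.3]
ft_force: [0.4, -0.4, 0.1]
finger_gap: 23.4
grip_force: 0.0
```

apply_moves(series="0 0 -0.1 -0.059 0.2; 0 0 -0.05 -0.059 0.2; 0.025 -0.13 0 0 0.2; 0.025 -0.13 0 0 0.2; 0.025 -0.13 0 0 0.2")

```text
time: 17.02
tool_pos: [513.2, 124.1, 111.3]
tcp_rot: [-180.0, 0.1, -169.0]
ft_force: [-0.1, -1.5, 0.3]
finger_gap: 34.5
grip_force: 0.0
```

apply_moves(series="0.025 -0.13 0 0 0.2; 0.025 -0.13 0 0 0.2; 0.025 -0.13 0 0 0.2; 0.025 -0.13 0 0 0.2; 0.025 -0.13 0 0 0.2")

```text
time: 17.43
tool_pos: [512.6, -75.7, 110.8]
tcp_rot: [-180.0, 0.0, -169.2]
ft_force: [2.2, 0.7, -0.1]
finger_gap: 34.0
grip_force: 0.0
```

```bash
python3 -c "
from h import *
s=snap('top')
for n in('seeker','spatula','curette'): inst(n,s)
P=pts(s);comps(s,22,42,(145,195,245,290))
cv2.imwrite('pics/t2.png',cv2.resize(s['frame'][190:300,130:410],None,fx=2.8,fy=2.8,interpolation=cv2.INTER_CUBIC))
d((507,-151.6),14,191)"
```

```text
seeker mid [ 507.3 -151.5] cen [ 506.8 -151.6] dir 11.1 len 98.0 uv [319. 244.]
spatula mid [ 492.3 -208.1] cen [ 491.7 -208.2] dir 10.9 len 98.0 uv [341. 249.]
curette mid [ 518.2 -260.9] cen [ 518.2 -260.9] dir 10.4 len 99.0 uv [362. 240.]
c [527.5 245.1] z 42.0 dir 146.4 rect [511.7 194.2] [182.7 172.3] n 606 bgr [80. 79. 79.] uv [145 206  77  68]
c [533.3  43.2] z 42.0 dir 177.3 rect [532.3  43.6] [ 2.4 71.7] n 37 bgr [66. 66. 68.] uv [241 219   4  29]
c [539.2 221.8] z 33.8 dir 78.7 rect [538.8 223.4] [16.2 10.1] n 22 bgr [96. 53. 26.] uv [170 229   7   5]
c [536.7 185.7] z 33.7 dir 88.0 rect [536.8 188.2] [23.8  9.5] n 31 bgr [99. 54. 23.] uv [182 230  10   4]
c [535.5 144.4] z 33.3 dir 99.0 rect [535.7 144.1] [20.8 10.6] n 28 bgr [78. 47. 27.] uv [200 230   9   5]
c [477.3  46.1] z 41.5 dir 178.2 rect [475.4  46. ] [33.1  3.5] n 20 bgr [58. 58. 60.] uv [240 248   3  14]
c [479.3 225. ] z 32.7 dir 80.6 rect [479.1 225.8] [16.1  9.8] n 25 bgr [97. 54. 23.] uv [168 252   7   5]
c [477.1 183.5] z 35.7 dir 93.5 rect [477.  183.2] [ 8.5 17.2] n 24 bgr [98. 54. 24.] uv [184 253   8   4]
c [475.1 146.4] z 32.0 dir 98.1 rect [475.6 146.3] [10.2 15.1] n 25 bgr [66. 40. 24.] uv [199 253   7   5]
c [471.4  64.4] z 32.0 dir 74.3 rect [471.5  64. ] [17.6 10.3] n 25 bgr [65. 40. 23.] uv [231 255   8   5]
c [432.3  48.5] z 41.6 dir 177.2 rect [435.2  49. ] [ 4.  42.5] n 25 bgr [60. 60. 62.] uv [238 263   4  17]
c [421.9 265.7] z 41.7 dir 87.8 rect [421.9 266.2] [ 2.7 41.4] n 19 bgr [73. 73. 75.] uv [145 275  16   2]
c [419.6 217.2] z 41.7 dir 88.1 rect [419.7 216.9] [48.6  2.6] n 25 bgr [77. 77. 79.] uv [162 276  20   2]
c [417.6 174.2] z 42.0 dir 86.5 rect [418.4 172.5] [32.1  3.4] n 17 bgr [64. 65. 66.] uv [183 276  14   3]
t 17.4833 at [512.7 -82.6 111.1] yaw -169.3 gap 34.4 F [-0.5 -6.5 -0.6] 
 shares [ 0.0624 -0.2223  0.3235] twist -0.0029 mm [ 18.7 -66.7  97.1]
```

View pics/t2.png

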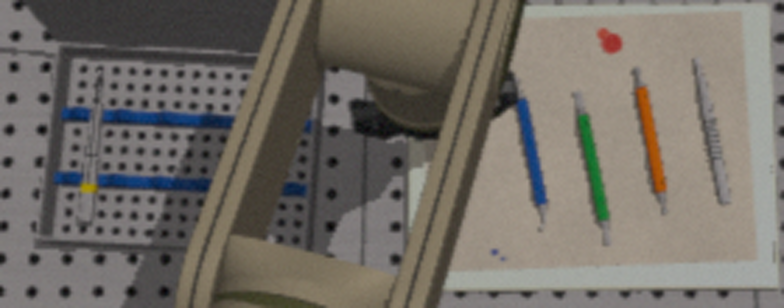

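The picture shows the forceps lying in lane 5, across both rails at (93,145), and the remaining four undisturbed. The ridge positions agree with the cassette pose. Next is the seeker.

apply_moves(series="0.03 -0.11 0 -0.003 0.2; 0.032 -0.11 0.06 0 0.2; 0 0 0.1 0 0.2; 0 0 0.07 0 0.2; 0 0 0 0 0.2")

```text
time: 17.9
tool_pos: [503.5, -141.3, 36.7]
tcp_rot: [179.7, -0.4, -168.9]
ft_force: [-0.8, 0.3, -1.0]
finger_gap: 34.3
grip_force: 0.0
```

apply_moves(series="0 0 0 0 0.2; 0 0 0 0 0.2")

```text
time: 18.07
tool_pos: [508.1, -142.0, 42.9]
tcp_rot: [-180.0, 0.1, -168.8]
ft_force: [0.8, 0.5, 0.4]
finger_gap: 34.3
grip_force: 0.0
```

```bash
python3 -c "
from h import *
d((507,-151.6),13.5,191)"
```

```text
t 18.0667 at [ 508.1 -142.    42.9] yaw -168.8 gap 34.3 F [0.8 0.5 0.4] 
 shares [ 0.0097 -0.0308  0.0979] twist 0.0019 mm [ 2.9 -9.2 29.4]
```

apply_moves(series="0.009 -0.031 0 0.001 0.2; 0 0 0.05 0 0.2; 0 0 0.047 0 0.2; 0 0 0 0 0.2; 0 0 0 0 0.2")

```text
time: 18.48
tool_pos: [506.7, -152.0, 13.3]
tcp_rot: [-180.0, 0.0, -168.9]
ft_force: [-0.1, -0.5, 0.2]
finger_gap: 34.0
grip_force: 0.0
```

apply_moves(series="0 0 0 0 0.2; 0 0 0 0 0.2")

```text
time: 18.65
tool_pos: [507.7, -152.3, 14.2]
tcp_rot: [-179.9, 0.1, -168.9]
ft_force: [-0.2, 0.0, 1.0]
finger_gap: 34.2
grip_force: 0.0
```

```bash
python3 -c "
from h import *
d((507,-151.6),13.5,191)"
```

```text
t 18.65 at [ 507.7 -152.3   14.2] yaw -168.9 gap 34.2 F [-0.2  0.   1. ] 
 shares [0.0018 0.0026 0.0022] twist 0.0007 mm [0.6 0.8 0.7]
```

apply_moves(series="0 0 0 0 1; 0 0 0 0 1; 0 0 0 0 1; 0 0 0 0 1; 0 0 -0.05 0 1")

```text
time: 19.07
tool_pos: [504.6, -151.0, 25.4]
tcp_rot: [179.9, -0.2, -168.9]
ft_force: [0.1, 0.4, -0.8]
finger_gap: 9.7
grip_force: 39.3
```

apply_moves(series="0 0 -0.1 0 1; 0 0 -0.1 0.06 1; 0 0 -0.05 0.06 1; 0.005 0.114 0 0 1; 0.005 0.114 0 0 1")

```text
time: 19.48
tool_pos: [508.1, -84.3, 104.7]
tcp_rot: [-179.9, 0.2, 177.1]
ft_force: [0.4, 1.1, -0.9]
finger_gap: 9.7
grip_force: 39.3
```

apply_moves(series="0.005 0.114 0 0 1; 0.005 0.114 0 0 1; 0.005 0.114 0 0 1; 0.005 0.114 0 0 1; 0.005 0.114 0 0 1")

```text
time: 19.9
tool_pos: [506.8, 89.4, 102.6]
tcp_rot: [-180.0, 0.0, 177.3]
ft_force: [0.1, 0.3, 0.3]
finger_gap: 9.7
grip_force: 39.3
```

apply_moves(series="0.005 0.114 0 0 1; 0.005 0.114 0 0 1; 0.005 0.114 0 0 1; 0 0 0 0 1; 0 0 0 0 1")

```text
time: 20.32
tool_pos: [507.0, 192.3, 102.4]
tcp_rot: [-180.0, -0.0, 177.5]
ft_force: [-0.6, -0.3, -0.9]
finger_gap: 9.5
grip_force: 39.3
```

```bash
python3 -c "
from h import *
d(cas(0,40),23)"
```

```text
t 20.3167 at [507.  192.3 102.4] yaw 177.5 gap 9.5 F [-0.6 -0.3 -0.9] 
 shares [-0.0041  0.0392  0.2648] twist 0.001 mm [-1.2 11.8 79.4]
```

apply_moves(series="-0.003 0.039 0 0.001 1; 0 0 0.07 0 1; 0 0 0.08 0 1; 0 0 0.08 0 1; 0 0 0 0 1")

```text
time: 20.73
tool_pos: [505.3, 200.3, 28.4]
tcp_rot: [-179.8, -0.5, 177.1]
ft_force: [-1.2, -0.1, -1.0]
finger_gap: 9.8
grip_force: 39.3
```

apply_moves(series="0 0 0 0 1; 0 0 0 0 1")

```text
time: 20.9
tool_pos: [509.8, 201.8, 34.7]
tcp_rot: [180.0, 0.0, 177.1]
ft_force: [0.9, 0.1, 0.9]
finger_gap: 9.7
grip_force: 39.3
```

```bash
python3 -c "
from h import *
d(cas(0,40),22)"
```

```text
t 20.9 at [509.8 201.8  34.7] yaw 177.1 gap 9.7 F [0.9 0.1 0.9] 
 shares [0.0035 0.0069 0.0425] twist -0.0023 mm [ 1.1  2.1 12.7]
```

apply_moves(series="0.003 0.007 0.02 -0.002 1; 0 0 0.02 0 1; 0 0 0.003 0 1; 0 0 0 0 1; 0 0 0 0 1")

```text
time: 21.32
tool_pos: [509.1, 204.7, 21.6]
tcp_rot: [180.0, 0.1, 177.4]
ft_force: [1.1, -0.2, 2.7]
finger_gap: 10.0
grip_force: 39.8
```

apply_moves(series="0 0 0 0 0.42; 0 0 0 0 0.42; 0 0 0 0 0.42; 0 0 -0.05 0 0.42; 0 0 -0.1 0 0.42")

```text
time: 21.73
tool_pos: [504.3, 203.1, 61.6]
tcp_rot: [-179.8, -0.5, 177.4]
ft_force: [-0.9, 0.0, 0.3]
finger_gap: 24.8
grip_force: 0.0
```

apply_moves(series="0 0 -0.1 -0.059 0.2; 0 0 -0.05 -0.059 0.2; 0.029 -0.125 0 0 0.2; 0.029 -0.125 0 0 0.2; 0.029 -0.125 0 0 0.2")

```text
time: 22.15
tool_pos: [503.7, 88.2, 111.1]
tcp_rot: [-180.0, 0.0, -168.9]
ft_force: [0.8, -0.4, -0.5]
finger_gap: 34.4
grip_force: 0.0
```

apply_moves(series="0.029 -0.125 0 0 0.2; 0.029 -0.125 0 0 0.2; 0.029 -0.125 0 0 0.2; 0.029 -0.125 0 0 0.2; 0.029 -0.125 0 0 0.2")

```text
time: 22.57
tool_pos: [496.2, -105.2, 110.6]
tcp_rot: [180.0, -0.0, -169.0]
ft_force: [-0.8, 0.3, 0.1]
finger_gap: 34.1
grip_force: 0.0
```

apply_moves(series="0.029 -0.125 0 0 0.2; 0.029 -0.125 0 0 0.2; 0.029 -0.1 0 0 0.2; 0 0 0 0 0.2; 0 0 0 0 0.2")

```text
time: 22.98
tool_pos: [490.6, -213.1, 110.4]
tcp_rot: [180.0, -0.0, -169.2]
ft_force: [0.3, 0.6, 0.5]
finger_gap: 34.3
grip_force: 0.0
```

```bash
python3 -c "
from h import *
s=snap('top')
for n in('spatula','curette'): inst(n,s)
d((492.3,-208.1),40,191)"
```

```text
spatula mid [ 469.  -212.5] cen [ 469.1 -212.5] dir 11.1 len 50.0 uv [343. 258.]
t 23.0333 at [ 490.7 -211.8  110.3] yaw -169.1 gap 33.9 F [-0.4  0.6  0.2] 
 shares [-0.0076  0.0111  0.2343] twist -0.0013 mm [-2.3  3.3 70.3]
```

apply_moves(series="-0.007 0.011 0.06 -0.001 0.2; 0 0 0.09 0 0.2; 0 0 0.08 0 0.2; 0 0 0 0 0.2; 0 0 0 0 0.2")

```text
time: 23.45
tool_pos: [491.3, -205.8, 40.3]
tcp_rot: [179.8, -0.2, -168.8]
ft_force: [-0.3, 0.2, 0.3]
finger_gap: 34.2
grip_force: 0.0
```

```bash
python3 -c "
from h import *
d((492.3,-208.1),13.5,191)"
```

```text
t 23.45 at [ 491.3 -205.8   40.3] yaw -168.8 gap 34.2 F [-0.3  0.2  0.3] 
 shares [-0.0017 -0.0082  0.0895] twist 0.0014 mm [-0.5 -2.4 26.8]
```

apply_moves(series="0 -0.008 0.04 0.001 0.2; 0 0 0.035 0 0.2; 0 0 0.018 0 0.2; 0 0 0 0 0.2; 0 0 0 0 0.2")

```text
time: 23.87
tool_pos: [492.9, -210.1, 13.6]
tcp_rot: [180.0, -0.0, -169.0]
ft_force: [-0.7, -0.1, -0.7]
finger_gap: 34.0
grip_force: 0.0
```

apply_moves(series="0 0 0 0 0.2; 0 0 0 0 0.2")

```text
time: 24.03
tool_pos: [493.5, -210.5, 14.4]
tcp_rot: [-180.0, 0.0, -169.1]
ft_force: [0.1, -0.2, -0.5]
finger_gap: 34.1
grip_force: 0.0
```

apply_moves(series="0 0.007 0.002 0 0.2; 0 0 0 0 1; 0 0 0 0 1; 0 0 0 0 1; 0 0 0 0 1")

```text
time: 24.45
tool_pos: [492.9, -208.3, 13.5]
tcp_rot: [-180.0, 0.0, -169.0]
ft_force: [-1.0, 0.6, 3.8]
finger_gap: 10.0
grip_force: 40.2
```

apply_moves(series="0 0 -0.1 0 1; 0 0 -0.1 0 1; 0 0 -0.1 0.06 1; 0 0 0 0.058 1; 0 0.114 0 0 1")

```text
time: 24.87
tool_pos: [496.3, -178.8, 106.6]
tcp_rot: [-179.7, 0.4, 176.8]
ft_force: [0.5, 0.4, -1.0]
finger_gap: 9.6
grip_force: 39.9
```

apply_moves(series="0.001 0.114 0 0 1; 0.001 0.114 0 0 1; 0.001 0.114 0 0 1; 0.001 0.114 0 0 1; 0.001 0.114 0 0 1")

```text
time: 25.28
tool_pos: [500.0, -1.5, 103.1]
tcp_rot: [180.0, -0.0, 177.4]
ft_force: [0.5, 0.2, -0.5]
finger_gap: 9.3
grip_force: 39.9
```

apply_moves(series="0.001 0.114 0 0 1; 0.001 0.114 0 0 1; 0.001 0.114 0 0 1; 0.001 0.114 0 0 1; 0.001 0.114 0 0 1")

```text
time: 25.7
tool_pos: [506.2, 169.5, 103.1]
tcp_rot: [-180.0, -0.0, 177.4]
ft_force: [1.3, 0.1, -0.2]
finger_gap: 9.8
grip_force: 39.9
```

apply_moves(series="0 0 0 0 1; 0 0 0 0 1")

```text
time: 25.87
tool_pos: [506.1, 169.5, 102.9]
tcp_rot: [-180.0, -0.0, 177.6]
ft_force: [0.6, -0.4, -1.6]
finger_gap: 9.8
grip_force: 39.9
```

```bash
python3 -c "
from h import *
d(cas(0,0),33)"
```

```text
t 25.8667 at [506.1 169.5 102.9] yaw 177.6 gap 9.8 F [ 0.6 -0.4 -1.6] 
 shares [-0.0038 -0.0182  0.2331] twist 0.002 mm [-1.1 -5.5 69.9]
```

apply_moves(series="-0.003 -0.018 0 0.001 1; 0 0 0.07 0 1; 0 0 0.08 0 1; 0 0 0.08 0 1; 0 0 0 0 1")

```text
time: 26.28
tool_pos: [503.4, 159.6, 29.1]
tcp_rot: [-179.9, -0.5, 177.2]
ft_force: [-0.9, -0.2, -2.2]
finger_gap: 9.9
grip_force: 39.9
```

apply_moves(series="0 0 0 0 1; 0 0 0 0 1")

```text
time: 26.45
tool_pos: [507.9, 161.4, 35.3]
tcp_rot: [180.0, 0.0, 177.2]
ft_force: [-0.1, -0.3, -0.5]
finger_gap: 9.8
grip_force: 39.9
```

```bash
python3 -c "
from h import *
d(cas(0,0),22)"
```

```text
t 26.45 at [507.9 161.4  35.3] yaw 177.2 gap 9.8 F [-0.1 -0.3 -0.5] 
 shares [0.0035 0.0084 0.0445] twist -0.0014 mm [ 1.1  2.5 13.3]
```

apply_moves(series="0.003 0.008 0.02 -0.001 1; 0 0 0.02 0 1; 0 0 0.004 0 1; 0 0 0 0 1; 0 0 0 0 1")

```text
time: 26.87
tool_pos: [506.9, 165.0, 21.5]
tcp_rot: [180.0, 0.1, 177.4]
ft_force: [0.1, 0.4, 2.0]
finger_gap: 9.6
grip_force: 40.2
```

apply_moves(series="0 0 0 0 0.42; 0 0 0 0 0.42; 0 0 0 0 0.42; 0 0 -0.05 0 0.42; 0 0 -0.1 0 0.42")

```text
time: 27.28
tool_pos: [502.8, 164.0, 62.2]
tcp_rot: [-179.9, -0.5, 177.4]
ft_force: [0.6, 0.3, -0.0]
finger_gap: 24.9
grip_force: 0.0
```

apply_moves(series="0 0 -0.1 -0.056 0.2; 0 0 -0.05 -0.056 0.2; 0.019 -0.125 0 0 0.2; 0.019 -0.125 0 0 0.2; 0.019 -0.125 0 0 0.2")

```text
time: 27.7
tool_pos: [509.8, 50.4, 111.6]
tcp_rot: [-180.0, 0.1, -169.6]
ft_force: [0.7, -0.1, -0.1]
finger_gap: 33.9
grip_force: 0.0
```

apply_moves(series="0.019 -0.125 0 0 0.2; 0.019 -0.125 0 0 0.2; 0.019 -0.125 0 0 0.2; 0.019 -0.125 0 0 0.2; 0.019 -0.125 0 0 0.2")

```text
time: 28.12
tool_pos: [514.7, -140.3, 111.1]
tcp_rot: [-180.0, 0.0, -169.7]
ft_force: [0.3, 0.5, 0.0]
finger_gap: 34.2
grip_force: 0.0
```

```bash
python3 -c "
from h import *
s=snap('top')
for n in('seeker','spatula','curette'): inst(n,s)
cv2.imwrite('pics/t3.png',cv2.resize(s['frame'][190:300,130:410],None,fx=2.8,fy=2.8,interpolation=cv2.INTER_CUBIC))
d((518.3,-260.9),40,190.3)"
```

```text
curette mid [ 518.7 -260.8] cen [ 518.2 -260.9] dir 10.3 len 99.0 uv [362. 239.]
t 28.1667 at [ 514.8 -146.8  111.4] yaw -169.9 gap 34.5 F [-1.9 -4.8  1.3] 
 shares [ 0.0564 -0.3762  0.2382] twist -0.0016 mm [  16.9 -112.9   71.4]
```

View pics/t3.png

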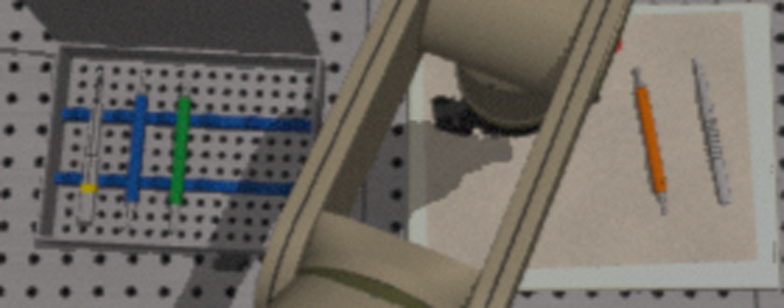

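The picture shows the forceps, blue seeker and green spatula in lanes 5, 4 and 3 at (93,145), (137,150) and (181,150), all square to the rails. The curette and scalpel are still in place.

apply_moves(series="0.015 -0.125 0 -0.001 0.2; 0.02 -0.125 0 0 0.2; 0.02 -0.125 0 0 0.2; 0 0 0.06 0 0.2; 0 0 0.09 0 0.2")

```text
time: 28.58
tool_pos: [521.3, -256.0, 68.9]
tcp_rot: [-179.7, 0.3, -169.8]
ft_force: [0.1, 1.3, -0.2]
finger_gap: 34.1
grip_force: 0.0
```

apply_moves(series="0 0 0.08 0 0.2; 0 0 0 0 0.2; 0 0 0 0 0.2; 0 0 0 0 0.2")

```text
time: 28.92
tool_pos: [519.7, -252.2, 43.2]
tcp_rot: [-180.0, 0.0, -169.6]
ft_force: [-0.1, 0.4, 1.2]
finger_gap: 34.2
grip_force: 0.0
```

```bash
python3 -c "
from h import *
d((518.3,-260.9),13.5,190.3)"
```

```text
t 28.9167 at [ 519.7 -252.2   43.2] yaw -169.6 gap 34.2 F [-0.1  0.4  1.2] 
 shares [ 0.0096 -0.0277  0.0991] twist 0.0009 mm [ 2.9 -8.3 29.7]
```

apply_moves(series="0.008 -0.028 0.02 0.001 0.2; 0 0 0.04 0 0.2; 0 0 0.039 0 0.2; 0 0 0 0 0.2; 0 0 0 0 0.2")

```text
time: 29.33
tool_pos: [517.9, -260.7, 11.4]
tcp_rot: [180.0, -0.0, -169.7]
ft_force: [0.0, -0.2, -0.6]
finger_gap: 33.9
grip_force: 0.0
```

apply_moves(series="0 0 0 0 0.2; 0 0 0 0 0.2")

```text
time: 29.5
tool_pos: [517.7, -260.5, 11.6]
tcp_rot: [180.0, -0.0, -169.7]
ft_force: [0.2, 0.3, -0.1]
finger_gap: 34.1
grip_force: 0.0
```

apply_moves(series="0 0 -0.007 0 0.2; 0 0 0 0 1; 0 0 0 0 1; 0 0 0 0 1; 0 0 0 0 1")

```text
time: 29.92
tool_pos: [518.4, -261.0, 14.8]
tcp_rot: [-180.0, 0.0, -169.7]
ft_force: [0.4, 0.6, 2.5]
finger_gap: 9.3
grip_force: 40.4
```

apply_moves(series="0 0 -0.1 0 1; 0 0 -0.1 0 1; 0 0 -0.1 0.056 1; 0 0 0 0.056 1; 0.009 0.114 0 0 1")

```text
time: 30.33
tool_pos: [519.1, -231.7, 108.1]
tcp_rot: [-179.7, 0.4, 176.8]
ft_force: [1.3, 0.7, 0.5]
finger_gap: 9.5
grip_force: 40.1
```

apply_moves(series="0.009 0.114 0 0 1; 0.009 0.114 0 0 1; 0.009 0.114 0 0 1; 0.009 0.114 0 0 1; 0.009 0.114 0 0 1")

```text
time: 30.75
tool_pos: [510.6, -53.6, 104.3]
tcp_rot: [180.0, -0.0, 177.4]
ft_force: [0.8, -0.1, -1.4]
finger_gap: 9.8
grip_force: 40.1
```

apply_moves(series="0.009 0.114 0 0 1; 0.009 0.114 0 0 1; 0.009 0.114 0 0 1; 0.009 0.114 0 0 1; 0.009 0.114 0 0 1")

```text
time: 31.17
tool_pos: [504.8, 118.0, 104.4]
tcp_rot: [180.0, 0.0, 177.4]
ft_force: [1.0, -0.1, -0.1]
finger_gap: 9.9
grip_force: 40.1
```

apply_moves(series="0 0.03 0 0 1; 0 0 0 0 1; 0 0 0 0 1")

```text
time: 31.42
tool_pos: [505.5, 125.3, 104.2]
tcp_rot: [-180.0, -0.0, 177.5]
ft_force: [0.5, 0.3, -0.1]
finger_gap: 9.3
grip_force: 40.1
```

```bash
python3 -c "
from h import *
d(cas(0,-40),33)"
```

```text
t 31.4167 at [505.5 125.3 104.2] yaw 177.5 gap 9.3 F [ 0.5  0.3 -0.1] 
 shares [ 0.0009 -0.0043  0.2372] twist 0.0011 mm [ 0.3 -1.3 71.2]
```

apply_moves(series="0 -0.003 0 0.001 1; 0 0 0.07 0 1; 0 0 0.08 0 1; 0 0 0.08 0 1; 0 0 0 0 1")

```text
time: 31.83
tool_pos: [501.9, 122.1, 30.4]
tcp_rot: [-179.9, -0.5, 177.2]
ft_force: [-1.0, -0.8, -0.3]
finger_gap: 9.7
grip_force: 40.1
```

apply_moves(series="0 0 0 0 1; 0 0 0 0 1")

```text
time: 32.0
tool_pos: [506.5, 123.6, 36.6]
tcp_rot: [180.0, 0.1, 177.2]
ft_force: [0.3, 0.1, -0.0]
finger_gap: 9.3
grip_force: 40.1
```

```bash
python3 -c "
from h import *
d(cas(0,-40),22.8)"
```

```text
t 32.0 at [506.5 123.6  36.6] yaw 177.2 gap 9.3 F [ 0.3  0.1 -0. ] 
 shares [0.0043 0.0014 0.0458] twist -0.0014 mm [ 1.3  0.4 13.8]
```

apply_moves(series="0.004 0.002 0.02 -0.001 1; 0 0 0.02 0 1; 0 0 0.006 0 1; 0 0 0 0 1; 0 0 0 0 1")

```text
time: 32.42
tool_pos: [505.3, 125.1, 22.7]
tcp_rot: [-180.0, 0.1, 177.4]
ft_force: [-2.5, -0.9, 6.8]
finger_gap: 9.3
grip_force: 40.9
```

apply_moves(series="0 0 0 0 0.42; 0 0 0 0 0.42; 0 0 0 0 0.42; 0 0 -0.05 0 0.42; 0 0 -0.1 0 0.42")

```text
time: 32.83
tool_pos: [500.8, 124.6, 62.9]
tcp_rot: [-179.9, -0.5, 177.4]
ft_force: [0.8, -0.4, -0.1]
finger_gap: 25.1
grip_force: 0.0
```

apply_moves(series="0 0 -0.1 -0.055 0.2; 0 0 -0.05 -0.055 0.2; 0.015 -0.125 0 0 0.2; 0.015 -0.125 0 0 0.2; 0.015 -0.125 0 0 0.2")

```text
time: 33.25
tool_pos: [511.1, 11.3, 112.2]
tcp_rot: [-180.0, 0.1, -169.8]
ft_force: [1.2, 0.1, -0.2]
finger_gap: 34.0
grip_force: 0.0
```

apply_moves(series="0.015 -0.125 0 0 0.2; 0.015 -0.125 0 0 0.2; 0.015 -0.125 0 0 0.2; 0.015 -0.125 0 0 0.2; 0.015 -0.125 0 0 0.2")

```text
time: 33.67
tool_pos: [521.1, -178.4, 111.5]
tcp_rot: [180.0, 0.0, -170.0]
ft_force: [0.7, 0.2, -0.2]
finger_gap: 34.3
grip_force: 0.0
```

```bash
python3 -c "
from h import *
s=snap('top')
comps(s,16.5,40,(370,195,408,290))
d((526,-317.5),40,190)"
```

```text
c [ 521.5 -317.3] z 27.2 dir 9.900000000000006 rect [ 526.1 -316.3] [143.9  15.5] n 192 bgr [116. 117. 122.] uv [378 210  13  55]
t 33.7167 at [ 521.2 -185.   112. ] yaw -170.1 gap 34.1 F [-3.2 -3.7  1.3] 
 shares [ 0.0611 -0.4377  0.2401] twist -0.001 mm [  18.3 -131.3   72. ]
```

apply_moves(series="0.018 -0.125 0 -0.001 0.2; 0.018 -0.125 0 0 0.2; 0.018 -0.125 0 0 0.2; 0 -0.06 0.06 0 0.2; 0 0 0.09 0 0.2")

```text
time: 34.13
tool_pos: [530.7, -314.1, 69.9]
tcp_rot: [-179.6, 0.3, -170.0]
ft_force: [1.4, -1.0, -0.6]
finger_gap: 34.2
grip_force: 0.0
```

apply_moves(series="0 0 0.08 0 0.2; 0 0 0 0 0.2; 0 0 0 0 0.2; 0 0 0 0 0.2")

```text
time: 34.47
tool_pos: [528.9, -308.0, 43.7]
tcp_rot: [-180.0, 0.0, -169.8]
ft_force: [0.2, -0.0, 1.0]
finger_gap: 34.4
grip_force: 0.0
```

```bash
python3 -c "
from h import *
d((526,-317),13.5,190)"
```

```text
t 34.4667 at [ 528.9 -308.    43.7] yaw -169.8 gap 34.4 F [ 0.2 -0.   1. ] 
 shares [ 0.0147 -0.028   0.1008] twist 0.0015 mm [ 4.4 -8.4 30.2]
```

apply_moves(series="0.013 -0.028 0.02 0.001 0.2; 0 0 0.04 0 0.2; 0 0 0.034 0 0.2; 0 0 0 0 0.2; 0 0 0 0 0.2")

```text
time: 34.88
tool_pos: [525.0, -316.2, 13.0]
tcp_rot: [179.9, -0.1, -170.0]
ft_force: [0.6, -0.5, 0.5]
finger_gap: 34.0
grip_force: 0.0
```

apply_moves(series="0 0 0 0 0.2; 0 0 0 0 0.2")

```text
time: 35.05
tool_pos: [526.3, -317.0, 14.8]
tcp_rot: [-180.0, 0.0, -170.0]
ft_force: [-0.3, 0.2, -0.1]
finger_gap: 34.3
grip_force: 0.0
```

apply_moves(series="0 0 0.005 0 0.2; 0 0 0 0 1; 0 0 0 0 1; 0 0 0 0 1; 0 0 0 0 1")

```text
time: 35.47
tool_pos: [526.2, -317.0, 13.2]
tcp_rot: [-180.0, 0.0, -170.0]
ft_force: [-0.1, -0.2, 1.7]
finger_gap: 8.5
grip_force: 40.2
```

apply_moves(series="0 0 -0.1 0 1; 0 0 -0.1 0 1; 0 0 -0.1 0.055 1; 0 0 0 0.055 1; 0.012 0.114 0 0 1")

```text
time: 35.88
tool_pos: [525.9, -288.1, 106.8]
tcp_rot: [-179.7, 0.4, 176.8]
ft_force: [1.7, 0.4, -0.2]
finger_gap: 8.2
grip_force: 39.9
```

apply_moves(series="0.012 0.114 0 0 1; 0.012 0.114 0 0 1; 0.012 0.114 0 0 1; 0.012 0.114 0 0 1; 0.012 0.114 0 0 1")

```text
time: 36.3
tool_pos: [513.1, -109.4, 102.8]
tcp_rot: [180.0, -0.0, 177.4]
ft_force: [1.2, 1.4, 0.3]
finger_gap: 8.6
grip_force: 39.9
```

apply_moves(series="0.012 0.114 0 0 1; 0.012 0.114 0 0 1; 0.012 0.114 0 0 1; 0.012 0.114 0 0 1; 0.012 0.114 0 0 1")

```text
time: 36.72
tool_pos: [502.8, 62.3, 103.0]
tcp_rot: [-180.0, 0.0, 177.4]
ft_force: [0.1, -0.5, -1.0]
finger_gap: 8.6
grip_force: 39.9
```

apply_moves(series="0 0.07 0 0 1; 0 0 0 0 1; 0 0 0 0 1")

```text
time: 36.97
tool_pos: [504.0, 82.7, 102.8]
tcp_rot: [-180.0, -0.0, 177.6]
ft_force: [0.5, 0.5, -0.4]
finger_gap: 8.5
grip_force: 39.9
```

```bash
python3 -c "
from h import *
d(cas(0,-80),33)"
```

```text
t 36.9667 at [504.   82.7 102.8] yaw 177.6 gap 8.5 F [ 0.5  0.5 -0.4] 
 shares [0.0022 0.0046 0.2328] twist 0.0016 mm [ 0.7  1.4 69.8]
```

apply_moves(series="0 0.005 0 0.001 1; 0 0 0.07 0 1; 0 0 0.08 0 1; 0 0 0.08 0 1; 0 0 0 0 1")

```text
time: 37.38
tool_pos: [500.4, 81.6, 29.0]
tcp_rot: [-179.9, -0.5, 177.2]
ft_force: [-0.7, 0.0, -2.0]
finger_gap: 8.7
grip_force: 39.9
```

apply_moves(series="0 0 0 0 1; 0 0 0 0 1")

```text
time: 37.55
tool_pos: [505.0, 82.4, 35.0]
tcp_rot: [-180.0, 0.1, 177.2]
ft_force: [0.3, -0.2, 0.2]
finger_gap: 8.6
grip_force: 39.9
```

```bash
python3 -c "
from h import *
d(cas(0,-80),21.5)"
```

```text
t 37.55 at [505.   82.4  35. ] yaw 177.2 gap 8.6 F [ 0.3 -0.2  0.2] 
 shares [0.0058 0.0052 0.0451] twist -0.0013 mm [ 1.7  1.6 13.5]
```

apply_moves(series="0.005 0.005 0.02 -0.001 1; 0 0 0.02 0 1; 0 0 0.005 0 1; 0 0 0 0 1; 0 0 0 0 1")

```text
time: 37.97
tool_pos: [503.4, 84.8, 21.2]
tcp_rot: [-180.0, 0.1, 177.4]
ft_force: [-1.6, -1.5, 4.9]
finger_gap: 8.5
grip_force: 40.6
```

apply_moves(series="0 0 0 0 0.42; 0 0 0 0 0.42; 0 0 0 0 0.42; 0 0 -0.05 0 0.42; 0 0 -0.1 0 0.42")

```text
time: 38.38
tool_pos: [499.1, 84.5, 61.7]
tcp_rot: [-179.9, -0.5, 177.4]
ft_force: [0.0, -0.2, 0.0]
finger_gap: 24.8
grip_force: 0.0
```

apply_moves(series="0 0 -0.13 0 0; 0 0 -0.13 0 0; 0 -0.1 -0.13 0 0; 0 -0.13 -0.13 0 0; 0 -0.13 -0.1 0 0")

```text
time: 38.8
tool_pos: [499.2, -3.2, 234.0]
tcp_rot: [180.0, 0.1, 177.6]
ft_force: [1.6, -0.8, -0.5]
finger_gap: 43.0
grip_force: 0.0
```

apply_moves(series="0 -0.13 0 0 0; 0 -0.13 0 0 0; 0 -0.13 0 0 0; 0 0 0 0 0")

```text
time: 39.13
tool_pos: [492.9, -126.1, 231.4]
tcp_rot: [-179.8, 0.0, 177.1]
ft_force: [0.4, 0.0, -0.6]
finger_gap: 42.9
grip_force: 0.0
```

```bash
python3 -c "
from h import *
s=snap('side');t=snap('top')
a=cv2.resize(s['frame'][95:255,190:350],(400,400),interpolation=cv2.INTER_CUBIC);b=cv2.resize(t['frame'][190:300,130:240],(400,400),interpolation=cv2.INTER_CUBIC)
cv2.imwrite('pics/m1.png',np.hstack([a,b]))
d(cas(127,55),250)"
```

```text
t 39.2333 at [ 493.3 -121.3  231. ] yaw 177.2 gap 42.4 F [ 0.9  1.1 -0.6] 
 shares [-0.4258  1.1355 -0.0634] twist -0.0015 mm [-127.8  340.6  -19. ]
```

View pics/m1.png

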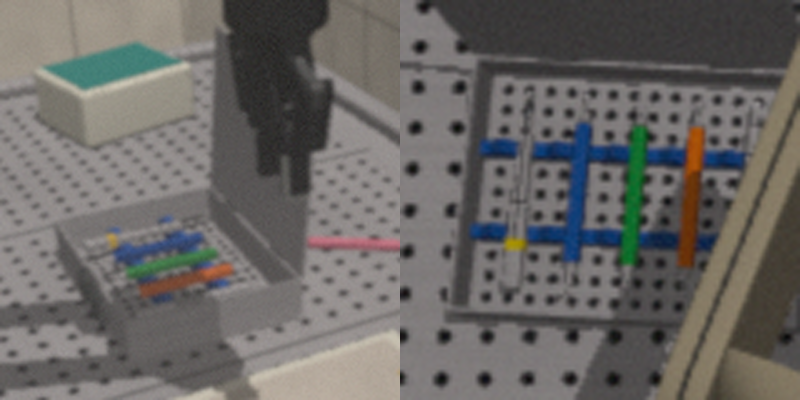

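The picture shows all instruments across both rails in separate lanes; the scalpel in lane 1 is partly hidden by the arm at (755,120). Next I'll go behind the lid with the fingers shut and push it closed.

apply_moves(series="-0.125 0 0 0 1; -0.125 0 0 0 1; -0.125 0 0 0 1; -0.125 0 0 0 1; 0 0.12 0 0 1")

```text
time: 39.65
tool_pos: [648.7, -93.4, 224.4]
tcp_rot: [-180.0, -0.4, 177.3]
ft_force: [0.6, 0.6, -3.7]
finger_gap: -0.3
grip_force: 0.0
```

apply_moves(series="0 0.12 0 0 1; 0 0.12 0 0 1; 0 0.12 0 0 1; 0 0.12 0 0 1; 0 0.12 0 0 1")

```text
time: 40.07
tool_pos: [652.5, 93.0, 230.8]
tcp_rot: [180.0, -0.0, 177.5]
ft_force: [-0.4, -0.2, 0.1]
finger_gap: 0.1
grip_force: 0.0
```

apply_moves(series="0 0.12 0 0 1; 0 0.06 0 0 1; 0 0 0 0 1; 0 0 0 0 1")

```text
time: 40.4
tool_pos: [654.8, 145.9, 230.8]
tcp_rot: [-180.0, -0.1, 177.7]
ft_force: [-0.2, -0.4, -0.5]
finger_gap: -0.2
grip_force: 0.0
```

```bash
python3 -c "
from h import *
d(cas(150,0),175)
f=lambda t:np.array([-130*np.cos(t)+3*np.sin(t),130*np.sin(t)+3*np.cos(t)])
t=np.linspace(1.65,0,16);D=np.diff(f(t),axis=1).T
for a,(b,c) in zip(t[1:],D): print(a.round(2),(-b/300).round(3),(-c/300).round(3),'tcp',cas(101+f(a)[0],0).round(),(45+f(a)[1]).round())"
```

```text
t 40.4 at [654.8 145.9 230.8] yaw 177.7 gap -0.2 F [-0.2 -0.4 -0.5] 
 shares [-0.0052  0.0381  0.1859] twist 0.0023 mm [-1.5 11.4 55.8]
1.54 0.048 -0.002 tcp [607. 159.] 175.0
1.43 0.048 0.003 tcp [593. 160.] 174.0
1.32 0.047 0.008 tcp [579. 161.] 172.0
1.21 0.046 0.013 tcp [565. 161.] 168.0
1.1 0.044 0.018 tcp [552. 162.] 162.0
0.99 0.042 0.023 tcp [539. 163.] 155.0
0.88 0.039 0.027 tcp [527. 163.] 147.0
0.77 0.036 0.032 tcp [517. 164.] 138.0
0.66 0.032 0.035 tcp [507. 164.] 127.0
0.55 0.028 0.039 tcp [499. 164.] 116.0
0.44 0.024 0.041 tcp [492. 165.] 103.0
0.33 0.019 0.044 tcp [486. 165.] 90.0
0.22 0.014 0.046 tcp [482. 165.] 76.0
0.11 0.009 0.047 tcp [479. 165.] 62.0
0.0 0.004 0.048 tcp [478. 165.] 48.0
```

apply_moves(series="0 0.038 0 0.002 1; 0 0 0.09 0 1; 0 0 0.09 0 1; 0 0 0.01 0 1; 0 0 0 0 1")

```text
time: 40.82
tool_pos: [654.3, 153.7, 171.5]
tcp_rot: [-179.9, -0.3, 177.1]
ft_force: [-0.7, -0.5, 0.3]
finger_gap: 0.1
grip_force: 0.0
```

apply_moves(series="0.05 0 0 0 1; 0.05 0 0 0 1; 0.05 0 0 0 1; 0 0 0 0 1; 0 0 0 0 1")

```text
time: 41.23
tool_pos: [612.1, 156.5, 176.7]
tcp_rot: [180.0, 0.2, 177.2]
ft_force: [0.6, -0.7, 0.9]
finger_gap: -0.1
grip_force: 0.0
```

apply_moves(series="0.02 0 0.002 0 1; 0.048 0 0.003 0 1; 0.047 0 0.008 0 1; 0.046 0 0.013 0 1; 0.044 0 0.018 0 1")

```text
time: 41.65
tool_pos: [550.8, 159.4, 162.5]
tcp_rot: [180.0, 0.2, 177.2]
ft_force: [2.4, -0.7, 1.2]
finger_gap: 0.1
grip_force: 1.3
```

```bash
python3 -c "
from h import *
d((552,162),162)"
```

```text
t 41.65 at [550.8 159.4 162.5] yaw 177.2 gap 0.1 F [ 2.4 -0.7  1.2] 
 shares [-0.0034  0.0089  0.0016] twist -0.0021 mm [-1.   2.7  0.5]
```

On track, and the finger is pushing the lid (2.4 N).

apply_moves(series="0.039 0.005 0.023 0 1; 0.039 0 0.027 0 1; 0.036 0 0.032 0 1; 0.032 0 0.035 0 1; 0.028 0 0.039 0 1")

```text
time: 42.07
tool_pos: [498.4, 163.8, 115.2]
tcp_rot: [180.0, 0.1, 177.2]
ft_force: [0.9, -0.4, 1.7]
finger_gap: 0.1
grip_force: 0.8
```

apply_moves(series="0.024 0 0.041 0 1; 0.019 0 0.044 0 1; 0.014 0 0.046 0 1; 0 0 0 0 1; 0 0 0 0 1")

```text
time: 42.48
tool_pos: [480.3, 164.4, 74.8]
tcp_rot: [-180.0, -0.1, 177.2]
ft_force: [0.2, 0.5, 0.8]
finger_gap: 0.0
grip_force: 0.0
```

```bash
python3 -c "
from h import *
d((482,163),76)"
```

```text
t 42.4833 at [480.3 164.4  74.8] yaw 177.2 gap 0.0 F [0.2 0.5 0.8] 
 shares [-0.0058 -0.0043 -0.0041] twist -0.0018 mm [-1.8 -1.3 -1.2]
```

apply_moves(series="0.005 0 0.04 0 1; 0.003 0 0.035 0 1; 0 0 0.015 0 1; 0 0 0 0 1; 0 0 0 0 1")

```text
time: 42.9
tool_pos: [478.4, 164.7, 48.0]
tcp_rot: [-180.0, -0.0, 177.2]
ft_force: [-1.9, -0.5, 4.6]
finger_gap: 0.2
grip_force: 2.2
```

apply_moves(series="0 0 0.008 0 1; 0 0 0 0 1; 0 0 0 0 1")

```text
time: 43.15
tool_pos: [478.5, 164.7, 47.8]
tcp_rot: [-180.0, -0.0, 177.2]
ft_force: [-13.0, -2.9, 28.2]
finger_gap: 0.0
grip_force: 13.8
```

apply_moves(series="0 0 -0.1 0 1; 0 0 -0.1 0 1; -0.05 -0.09 0 0 1; -0.05 -0.095 0 0 1; 0 0 0 0 1")

```text
time: 43.57
tool_pos: [507.9, 104.0, 106.4]
tcp_rot: [-179.9, 0.2, 177.1]
ft_force: [-0.1, 0.0, 0.9]
finger_gap: 0.2
grip_force: 0.0
```

apply_moves(series="0 0 0.05 0 1; 0 0 0.04 0 1; 0 0 0 0 1; 0 0 0 0 1")

```text
time: 43.9
tool_pos: [503.8, 107.9, 76.8]
tcp_rot: [-180.0, -0.2, 177.2]
ft_force: [0.3, -0.5, 0.1]
finger_gap: 0.1
grip_force: 0.0
```

```bash
python3 -c "
from h import *
s=snap('top');comps(s,68,110,(195,220,240,300),4)
d((506,109),74)"
```

```text
c [496.8  99.5] z 109.8 dir 93.5 rect [496.6 100.3] [2.5 5.9] n 6 bgr [26. 28. 30.] uv [215 241   2   3]
t 43.95 at [504.7 108.   77.8] yaw 177.2 gap 0.1 F [-0.4 -0.5 -0.6] 
 shares [-0.0043  0.0035  0.0128] twist -0.0014 mm [-1.3  1.   3.8]
```

apply_moves(series="0 0.005 0.012 0.001 1; 0.03 0 0 0 1; 0.03 0 0 0 1; 0.03 0 0 0 1; 0.02 0 0 0 1")

```text
time: 44.37
tool_pos: [471.5, 111.2, 75.2]
tcp_rot: [180.0, 0.0, 177.1]
ft_force: [2.4, 0.9, 0.6]
finger_gap: 0.3
grip_force: 0.8
```

apply_moves(series="0.01 0 0 0 1; 0 0 0 0 1; 0 0 0 0 1")

```text
time: 44.62
tool_pos: [469.3, 111.0, 75.1]
tcp_rot: [-180.0, 0.0, 177.1]
ft_force: [0.6, -0.7, 0.4]
finger_gap: -0.1
grip_force: 0.0
```

apply_moves(series="0.01 0 0 0 1; 0.005 0 0 0 1; 0 0 0 0 1; 0 0 0 0 1")

```text
time: 44.95
tool_pos: [465.2, 111.3, 75.0]
tcp_rot: [-180.0, 0.0, 177.1]
ft_force: [0.1, -0.2, 0.4]
finger_gap: -0.0
grip_force: 0.3
```

apply_moves(series="0.006 0 0 0 1; 0.005 0 0 0 1; 0 0 0 0 1; 0 0 0 0 1")

```text
time: 45.28
tool_pos: [462.3, 111.4, 75.2]
tcp_rot: [180.0, 0.1, 177.1]
ft_force: [4.9, -0.6, -1.8]
finger_gap: 0.0
grip_force: 2.5
```

apply_moves(series="0.01 0 0 0 1; 0 0 0 0 1; 0 0 0 0 1")

```text
time: 45.53
tool_pos: [461.8, 111.5, 75.9]
tcp_rot: [180.0, 0.4, 177.1]
ft_force: [16.4, -0.6, -9.6]
finger_gap: -0.1
grip_force: 8.1
```

The bolt is hard against its stop. I'll retreat and check.

apply_moves(series="-0.03 0 0 0 1; 0 0 -0.12 0 1; 0 0 -0.12 0 1; 0 0 -0.12 0 1; 0 -0.12 0 0 0")

```text
time: 45.95
tool_pos: [469.5, 79.3, 190.9]
tcp_rot: [179.8, 0.6, 177.4]
ft_force: [2.0, -0.2, 1.4]
finger_gap: 10.9
grip_force: 0.0
```

apply_moves(series="0 -0.12 0 0 0; 0 -0.12 0 0 0; 0 -0.12 0 0 0; 0 -0.12 0 0 0; 0 -0.12 0 0 0")

```text
time: 46.37
tool_pos: [455.8, -105.8, 182.7]
tcp_rot: [180.0, -0.1, 177.1]
ft_force: [0.2, -0.0, -0.0]
finger_gap: 42.8
grip_force: 0.0
```

apply_moves(series="0 -0.12 0 0 0; 0 -0.12 0 0 0; 0 0 0 0 0; 0 0 0 0 0")

```text
time: 46.7
tool_pos: [452.3, -177.8, 182.4]
tcp_rot: [179.9, -0.1, 176.9]
ft_force: [0.1, -0.0, -1.4]
finger_gap: 42.4
grip_force: 0.0
```

```bash
python3 -c "
from h import *
s=snap('side');t=snap('top')
a=cv2.resize(s['frame'][150:260,190:320],(400,340),interpolation=cv2.INTER_CUBIC);b=cv2.resize(t['frame'][195:305,130:260],(400,340),interpolation=cv2.INTER_CUBIC)
cv2.imwrite('pics/m2.png',np.hstack([a,b]))
comps(t,68,110,(195,220,240,300),4);comps(t,38,53,(130,190,260,300),500)
P=pts(t)
for uv in((165,275),(195,277),(232,278),(165,215),(230,215)): print(uv,np.median(P[uv[1]-2:uv[1]+1,uv[0]-3:uv[0]+4,2]))
"
```

```text
c [443.4 111.4] z 94.2 dir 142.2 rect [443.4 112. ] [12.2 12.9] n 32 bgr [ 34.  84. 112.] uv [208 262   6   6]
c [397.  118.8] z 72.8 dir 146.2 rect [397.8 118.9] [5.  4.4] n 6 bgr [60. 61. 59.] uv [207 283   3   3]
c [398.8 107.4] z 70.3 dir 67.6 rect [398.  108.2] [4.8 6.9] n 6 bgr [60. 61. 64.] uv [211 283   4   3]
c [507.8 165.2] z 53.0 dir 88.2 rect [509.8 164.1] [241.7 187.6] n 6306 bgr [105. 105. 108.] uv [142 203 103  78]
(165, 275) 49.01405647943193
(195, 277) 47.89242978495054
(232, 278) 49.45226687398235
(165, 215) 48.36225206136669
(230, 215) 48.93426756618237
```

View pics/m2.png

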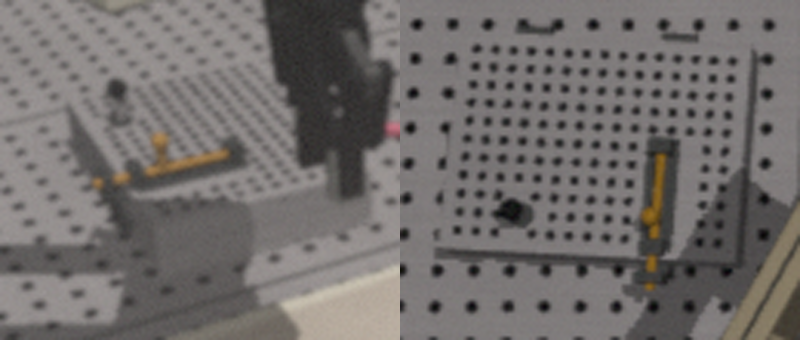

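The picture shows the lid flat and the bolt rod through the keeper at (650,285). The ball has travelled the full 32 mm.

```bash
python3 -c "
from bench import hand_in
print(hand_in())"
```

```text
the job is handed in; nothing more can be done
None
```

All five instruments (forceps, seeker, spatula, curette, scalpel) lie across both rails in lanes 5 to 1; the lid is shut, the bolt is fully home, and the job is handed in, with no result returned.

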